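# Lock the day's valuables in the bench safe

## Robot

A 6-joint arm with a two-finger parallel gripper is mounted at the origin on the work surface. World frame = base frame: x ahead of the robot, y to its left, z up, the work surface at z = 0. Lengths are in m, angles in rad, forces in N, time in s.
With the tool pointing down it reaches from about 0.25 to 0.725 m from the base axis. Payload 4 kg.
Tool frame: the origin (TCP) lies on the centre line of the jaws, within the pads' length; the fingertips stand 22 mm ahead of it and the grasp point (between the pads) lies 3 mm ahead of it (bot.tip_reach is the distance from the TCP to the fingertips, in m); z points along the fingers, y is the line along which they close (so a half turn about z gives the same grasp; the last joint's range is limited). The gripper opens to 85 mm and grips with 20 to 120 N. Pads are 22 mm wide; open, the fingers measure 114 mm over their backs; the gripper's body (76 mm by 85 mm) begins 54 mm behind the grasp point. The pads swing forward as they close: fully open they stand 13 mm farther back than shut.
Start: joints at [-1.313, 0.241, 0.005, 1.335, 0, 1.571], TCP at [0.127, -0.483, 0.253] pointing down, gripper open.
Joint ranges: [-2.72, 2.72], [-1.05, 1.87], [-1.09, 1.28], [-1.99, 2.15], [-1.42, 1.44], [-3.14, 3.14]. Speed limits (rad/s): [2.79, 2.79, 3.14, 3.14, 3.14, 3.14].

## Interface

Orientations are given as a unit quaternion [x, y, z, w].
In Python, from workcell import bot gives the robot as it stands. The module is installed in compiled form; this text tells all that it offers.
- The arm moves only by the tool apply_moves, never from a script. Its argument "commands" is a list of rows, each a list of 4 numbers: the shift along the tool's x, y, z scaled (see below), then the turn about the tool's z scaled (see below). In form: [[tx, ty, tz, roll], ...]. A call has exactly 5 rows; each row shifts and turns the commanded pose from where the row before left it, along the tool's axes as they then stand; what a row does not reach is not made up. The controller multiplies each number of a shift by 20 mm and each number of a turn by 60 degrees. A row lasts 1/12 s, in which the tool goes at most 41.7 mm and 7.16 degrees, less where a joint would pass 70% of its speed; a pose out of reach is approached as far as the arm can. A call with a number of a shift or a turn outside -1 to 1 is refused whole. A call with a gripper value outside its range is refused whole. "claw" is the closure, from 0 (fully open) to 1 (shut), set as the call begins (left out, the last holds). The fingers move at their own pace and stop on an object; the grip force is fixed at half the most. Time passes only in rows, so rows that do not move let the fingers close, or fill a call up. It gives the time, the measured TCP pose, the force, the opening and the grip force at its end, in the units of the state.
- bot.get_obs(): the state, without advancing time (a new reading comes with each control period).
- bot.camera(name): name is "scene" or "side" or "wrist"; returns a dict with "image" (420x560x3 uint8, blue, green, red), "camera_matrix" (3x3 intrinsics, pixels), "k1" (the pictures are not rectified: a ray, as slopes to the right and down, at radius r is drawn at 1 + k1 r^2 times it, then the intrinsics apply), "R" (3x3) and "t" (3): a world point X has camera coordinates R X + t. Camera axes: x right, y down, z forward; pixel columns grow to the right and rows downward; lengths in m; the calibration is good to about 2 mm. A picture is of the moment at which its call begins. There is no depth.
- bot.job_done(): hands the job in; it is judged then, once.
The state is a dict: "clock": time; "joint_pos": joint angles; "joint_vel": joint speeds; "tau": joint torques, N m; "eef_pos": TCP position; "tool_rot": TCP orientation; "ft_force": force on the tool from outside, world axes, zero at the start; "ft_torque": the same for the moment, N m; "grip_width": finger opening in m; "grasp_force": force on a finger pad.
Only numpy, scipy, OpenCV 4.12 (cv2) and the standard library are available. Lean on these libraries where they do the work, as an engineer would, in place of code of your own. Each camera call takes 0.05 s, during which the arm holds its last target. There are 200 camera calls.

## Task

Lock up for the night: put every ring box, silver bar and the tin of stones lying on the jeweller's bench into the open safe drawer, then push the drawer fully home until its catch seats. Then slide the key cover fully open, press the keys all the way down one at a time in the order right, left, middle, right (as seen from the robot's place, facing the safe), and slide the cover fully shut again. Press no key before the drawer is home, and leave the tools, the blue wax blank and the wooden clamp where they are.

Things in the scene. Friction and masses are not known exactly. Their poses are not given: they have to be found in the camera images.
- safe: low grey steel bench safe, fixed to the bench, 240 mm deep (its x) x 360 mm wide (its y) x 85 mm tall; origin at the centre of its underside. Its -x side is the front, with the drawer, and looks towards the robot; its +y is to the robot's left. On its top two aluminium rails along y (8 mm wide, tops 113 mm above the bench, the nearer one 31 mm back from the front edge) carry the key cover
- drawer (a joint): how far the safe's drawer stands open, m: 0 fully home, grows towards the safe's -x, at most 0.16. It slides stiffly (2 N of friction, stays where left); from about 11 mm open a sprung catch resists with some 5 N more, and from about 5 mm it snaps the drawer home by itself and holds it there
- drawer_in (a point): centre of the drawer's inner floor, 16 mm above the bench; moves with the drawer, axes as the safe's. Inside 190 mm (x) x 332 mm (y); side and rear walls 46 mm high; front panel 12 mm thick, top 78 mm above the bench. Only the front part is open to the sky: from the panel's inner face (x = -0.095 here) back to the safe's front edge, a length equal to the drawer's opening
- drawer_pull (a point): middle of the front of the drawer's pull, a steel lip 120 mm wide and 12 mm tall that sticks out 10 mm from the front panel; this point is 70 mm above the bench. The panel (350 x 66 mm) may be pushed here or elsewhere
- cover (a joint): how far the black key cover is slid open, m: 0 shut over the keys, grows towards the safe's +y (robot's left), 0.15 fully open with all three keys bare; 1.5 N of friction, stays where left
- cover_grip (a point): centre of the top of the cover's grip, an upright aluminium fin 36 mm (x) x 12 mm (y, the sliding direction) that rises 25 mm above the cover plate; top 142 mm above the bench. The plate is 90 x 130 mm, its top 117 mm above the bench; the fin stands 30 mm to the -y side of the plate's middle
- key_right (a joint): press travel of the right key as seen from the robot, 0 up, 0.006 m fully down; a sprung aluminium button of 24 mm diameter that comes back up by itself; 1.5 N starts it, 5 N takes it fully down
- key_right_top (a point): centre of the top face of the right key, 107 mm above the bench while up. The three keys stand in a row along the safe's y, 42 mm apart, each in a black collar of 40 mm diameter, under the sliding cover; the channel between the two cover rails is 72 mm wide with the keys on its middle line
- key_left (a joint): press travel of the left key as seen from the robot, 0 up, 0.006 m fully down; a sprung aluminium button of 24 mm diameter that comes back up by itself; 1.5 N starts it, 5 N takes it fully down
- key_left_top (a point): centre of the top face of the left key, 107 mm above the bench while up. The three keys stand in a row along the safe's y, 42 mm apart, each in a black collar of 40 mm diameter, under the sliding cover; the channel between the two cover rails is 72 mm wide with the keys on its middle line
- key_middle (a joint): press travel of the middle key as seen from the robot, 0 up, 0.006 m fully down; a sprung aluminium button of 24 mm diameter that comes back up by itself; 1.5 N starts it, 5 N takes it fully down
- key_middle_top (a point): centre of the top face of the middle key, 107 mm above the bench while up. The three keys stand in a row along the safe's y, 42 mm apart, each in a black collar of 40 mm diameter, under the sliding cover; the channel between the two cover rails is 72 mm wide with the keys on its middle line
- ring_box_a: white ring box with a brass clasp, 40 x 40 x 34 mm tall, about 70 g; origin at the centre of its underside, z up. A piece to lock away. May be absent.
- ring_box_b: white ring box with a brass clasp, 40 x 40 x 34 mm tall, about 70 g; origin at the centre of its underside, z up. A piece to lock away. May be absent.
- ingot_a: plain silver bar, 70 mm (its x) x 24 mm (its y) x 16 mm tall, about 270 g, lying flat; origin at the centre of its underside. A piece to lock away. May be absent.
- ingot_b: plain silver bar, 70 mm (its x) x 24 mm (its y) x 16 mm tall, about 270 g, lying flat; origin at the centre of its underside. A piece to lock away. May be absent.
- tin: small round steel tin of stones, 40 mm diameter, 28 mm tall, about 90 g, standing; origin at the centre of its underside. A piece to lock away. May be absent.
- wax_blank: blue wax ring blank, a tube 28 mm across and 24 mm tall, standing; origin at the centre of its underside; stays out, leave it alone
- ring_clamp: small wooden ring clamp with a brass band, 56 (x) x 22 x 20 mm tall; origin at the centre of its underside; stays out, leave it alone
- calipers: steel calipers with a black display, 200 mm long along x, 12 mm tall, origin at the middle; leave alone
- screwdriver: screwdriver, orange handle, 200 mm long along x, 26 mm tall, origin at the middle; leave alone
- hammer: small hammer, 240 mm long along x, 26 mm tall, origin at the middle; leave alone
- pliers: pliers with green grips, about 140 mm long along x, 12 mm tall, origin at the pivot; leave alone

How it is judged:
By the outcome, as a careful person would: the job done as asked, in the order asked, and still so for the second after the job is handed in, with the robot touching nothing.
Of ring_box_a, ring_box_b, ingot_a, ingot_b, tin only 2 to 4 are there at a start; the rules pass over those that are not, and their reading is None.
At some moment in a run one of ring_box_a, ring_box_b, ingot_a, ingot_b, tin may be knocked a few centimetres aside while the robot is not near it.
Once in a run the grip may slacken for a moment while it holds something.
It also fails if it takes over 210 s, if anything falls off the work surface, if the arm or the gripper's body presses on something with over 40 N, if the wrist force passes 120 N, or if a joint passes its speed limit or range.

## Working session

There is one attempt and no reset: what is moved stays moved. The work goes in short steps, Python scripts to look and compute and a tool call to move; the robot and the scene stay as the last step left them, time stands still between calls to the robot, and variables do not carry over. Pictures are saved under pics/ and viewed, at most 14 in all, crops included, and the job is handed in when it is done.

Besides the shell and the picture viewer there is one more tool, called in YAML: its name, and indented under it one key for each argument. apply_moves: Moves the arm, as the interface text tells. Shifts and turns lie within -1 to 1; 1 stands for 20 mm of shift or 60 degrees of turn. Its arguments: {"type":"object","properties":{"commands":{"type":"array","items":{"type":"array","items":{"type":"number","minimum":-1,"maximum":1}}},"claw":{"type":"number"}},"required":["commands"]}

```bash
mkdir -p pics; cat > h.py <<'E'
import numpy as np, cv2
from workcell import bot
from scipy.spatial.transform import Rotation as Rn
def cam(n,f=None):
    c=bot.camera(n)
    if f: cv2.imwrite('pics/'+f,c['image'])
    return c
def world(c,u,v,z):
    K=c['camera_matrix'];d=np.array([(u-K[0][2])/K[0][0],(v-K[1][2])/K[1][1]])
    s=d.copy()
    for _ in range(30): s=d/(1+c['k1']*(s@s))
    R=np.array(c['R']);o=-R.T@c['t'];r=R.T@np.array([s[0],s[1],1])
    return o+r*(z-o[2])/r[2]
def pix(c,X):
    p=np.array(c['R'])@X+c['t'];s=p[:2]/p[2];s=s*(1+c['k1']*(s@s));K=c['camera_matrix']
    return np.array([K[0][0]*s[0]+K[0][2],K[1][1]*s[1]+K[1][2]])
def st():
    o=bot.get_obs();print(o['clock'],np.round(o['eef_pos'],4),np.round(Rn.from_quat(o['tool_rot']).as_matrix(),3).tolist(),np.round(o['joint_pos'],3),o['grip_width'],o['ft_force']);return o
E
python3 - <<'E'
from h import *
st()
for n in ['scene','side','wrist']:
    c=cam(n,n+'0.png');print(n,c['k1'],np.round(-np.array(c['R']).T@c['t'],3))
E
```

```text
0.0 [ 0.1273 -0.4829  0.2524] [[0.967, 0.255, -0.001], [0.255, -0.967, 0.002], [-0.0, -0.002, -1.0]] [-1.313  0.241  0.004  1.335  0.     1.571] 0.08518197539735017 [-0.71110153 -0.7540571  -0.9701981 ]
scene -0.029988560067686115 [1.666 0.272 1.104]
side 0.0447737217315269 [-0.024 -0.939  1.237]
wrist 0.02271579175092302 [ 0.208 -0.461  0.373]
```

View pics/scene0.png

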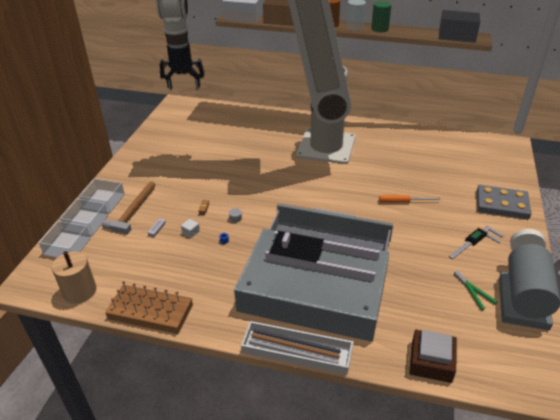

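View pics/side0.png

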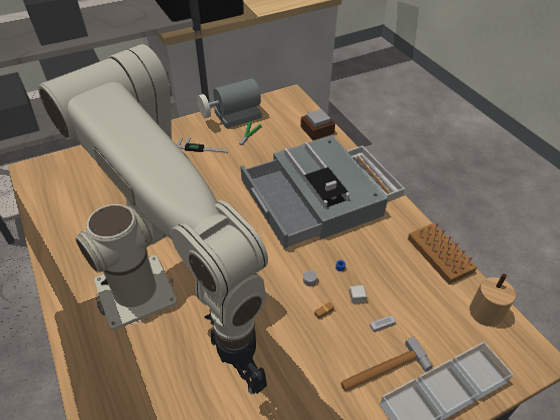

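The scene view shows three pieces: a silver bar at about (157,228), a ring box at (190,228) and the tin at (235,215). It also shows the wax at (224,238), the clamp at (204,207), and the safe with its drawer open towards the robot. The side view agrees. I'll zoom in to get positions.

```bash
python3 - <<'E'
import cv2
a=cv2.imread('pics/scene0.png')[185:335,140:400];cv2.imwrite('pics/sc.png',cv2.resize(a,None,fx=3,fy=3,interpolation=cv2.INTER_CUBIC))
a=cv2.imread('pics/side0.png')[130:350,230:410];cv2.imwrite('pics/sd.png',cv2.resize(a,None,fx=2.7,fy=2.7,interpolation=cv2.INTER_CUBIC))
E
```

```text
(no output)
```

View pics/sc.png

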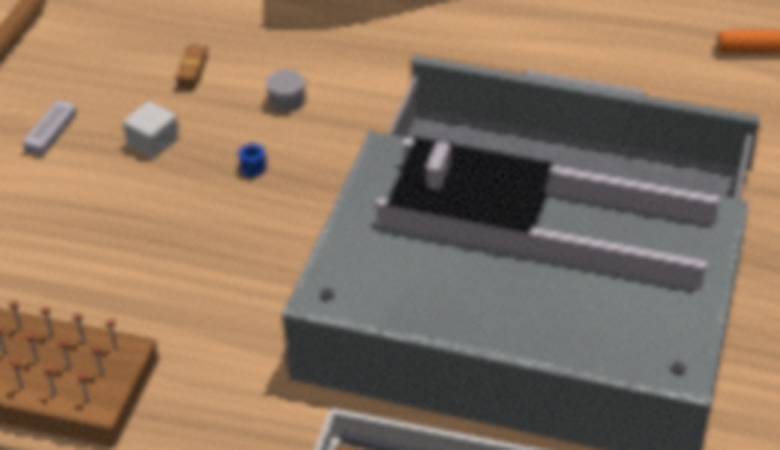

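View pics/sd.png

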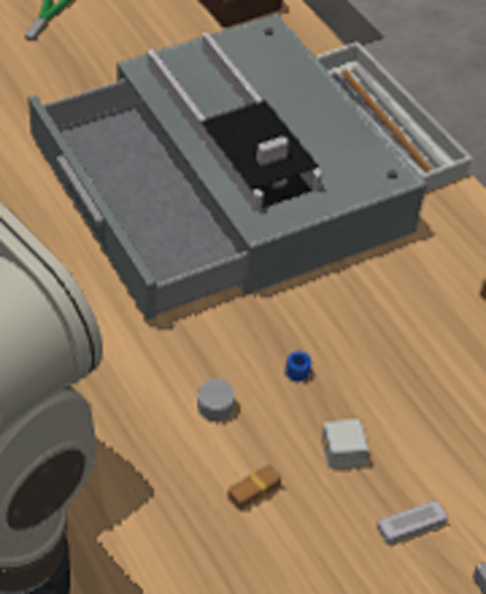

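```bash
cat > fit.py <<'E'
from h import *
from scipy.optimize import least_squares
def S(x,y): return (140+x/3,185+y/3)
def D(x,y): return (230+x/2.7,130+y/2.7)
cs=cam('scene');cd=cam('side')
h=[-.12,.12];
L=[((-.12,-.18,.085),S(370,133),D(247,250)),((-.12,.18,.085),S(745,203),D(120,67)),((.12,-.18,.085),S(287,318),D(425,183)),((.12,.18,.085),S(710,405),D(283,15))]
def X(p,q):
    c,s=np.cos(p[2]),np.sin(p[2]);return np.array([p[0]+c*q[0]-s*q[1],p[1]+s*q[0]+c*q[1],q[2]])
def res(p):
    return np.concatenate([np.r_[pix(cs,X(p,q))-a,pix(cd,X(p,q))-b] for q,a,b in L])
r=least_squares(res,[.55,0,0],loss='soft_l1');print(r.x,np.round(res(r.x),1));p=r.x
def inv(w):
    c,s=np.cos(p[2]),np.sin(p[2]);d=w[:2]-p[:2];return np.round([c*d[0]+s*d[1],-s*d[0]+c*d[1]],4)
print('panel top outer corners',[inv(world(cs,*S(*a),.078)) for a in [(413,60),(757,120)]],[inv(world(cd,*D(*a),.078)) for a in [(30,98),(150,288)]])
print('cover grip top',inv(world(cs,*S(440,146),.142)),inv(world(cd,*D(272,145),.142)))
print('plate left edge',[inv(world(cs,*S(*a),.117)) for a in [(552,165),(533,232)]],[inv(world(cd,*D(*a),.117)) for a in [(205,120),(262,102)]])
print('rail ends',[inv(world(cd,*D(*a),.113)) for a in [(258,190),(317,170)]])
for n,z,a,b in [('tin',.028,(285,78),(216,392)),('box',.034,(151,119),(345,437)),('ing',.016,(50,123),(412,517)),('clamp',.02,(192,57),(255,482)),('wax',.024,(252,152),(299,358))]:
    print(n,np.round(world(cs,*S(*a),z),4),np.round(world(cd,*D(*b),z),4))
print('ing ends',[np.round(world(cs,*S(*a),.016),4) for a in [(65,102),(34,148)]],[np.round(world(cd,*D(*a),.016),4) for a in [(380,526),(445,510)]])
print('box corners',[np.round(world(cs,*S(*a),.034),4) for a in [(151,102),(124,122),(153,139),(178,120)]],[np.round(world(cd,*D(*a),.034),4) for a in [(323,426),(359,420),(368,452),(330,455)]])
E
python3 fit.py
```

```text
[ 0.710013    0.10117851 -0.03171316] [-0.6 -0.7  1.  -1.6  1.  -0.4 -1.4 -2.4 -2.1 -0.9  0.4 -0.1 -0.6  0.6
 -2.4 -1. ]
panel top outer corners [array([-0.2408, -0.1717]), array([-0.2416,  0.1735])] [array([-0.2475,  0.1671]), array([-0.2484, -0.1837])]
cover grip top [-0.0579 -0.0911] [-0.0484 -0.0957]
plate left edge [array([-0.0866,  0.005 ]), array([-0.0005,  0.0078])] [array([-0.0856, -0.0008]), array([-0.0068, -0.0014])]
rail ends [array([-0.0832, -0.1292]), array([-0.0042, -0.1297])]
tin [ 0.4652 -0.2014  0.028 ] [ 0.4714 -0.2015  0.028 ]
box [ 0.5648 -0.3099  0.034 ] [ 0.5615 -0.3173  0.034 ]
ing [ 0.5765 -0.4181  0.016 ] [ 0.5771 -0.4206  0.016 ]
clamp [ 0.4465 -0.3125  0.02  ] [ 0.4538 -0.3147  0.02  ]
wax [ 0.5771 -0.1991  0.024 ] [ 0.579  -0.2004  0.024 ]
ing ends [array([ 0.5425, -0.4169,  0.016 ]), array([ 0.6152, -0.4178,  0.016 ])] [array([ 0.542 , -0.4145,  0.016 ]), array([ 0.6121, -0.4291,  0.016 ])]
box corners [array([ 0.5403, -0.3198,  0.034 ]), array([ 0.5755, -0.3347,  0.034 ]), array([ 0.5924, -0.2967,  0.034 ]), array([ 0.5598, -0.2829,  0.034 ])] [array([ 0.5483, -0.2951,  0.034 ]), array([ 0.5868, -0.3059,  0.034 ]), array([ 0.5725, -0.3439,  0.034 ]), array([ 0.535 , -0.3291,  0.034 ])]
```

apply_moves:
  commands:
    - [0,0,0,0.0923]
    - [0,0,0,0.0923]
    - [0,0,0,0.0923]
    - [1,-0.66,0,0]
    - [1,-0.66,0,0]
  claw: 0

```text
clock: 0.67
eef_pos: [0.168, -0.4584, 0.253]
tool_rot: [1.0, -0.018, -0.0, -0.0]
ft_force: [0.4, -0.7, 0.1]
grip_width: 0.0853
grasp_force: 0.0
```

apply_moves:
  commands:
    - [1,-0.66,0,0]
    - [1,-0.66,0,0]
    - [1,-0.66,0,0]
    - [1,-0.66,0,0]
    - [1,-0.66,0,0]

```text
clock: 1.08
eef_pos: [0.2712, -0.3948, 0.2533]
tool_rot: [1.0, -0.016, -0.0, -0.0]
ft_force: [0.9, -0.4, -0.7]
grip_width: 0.085
grasp_force: 0.0
```

apply_moves:
  commands:
    - [1,-0.66,0,0]
    - [1,-0.66,0,0]
    - [1,-0.66,0,0]
    - [1,-0.66,0,0]
    - [1,-0.66,0,0]

```text
clock: 1.5
eef_pos: [0.3733, -0.332, 0.2532]
tool_rot: [1.0, -0.016, -0.0, -0.0]
ft_force: [0.4, 0.3, 1.3]
grip_width: 0.0854
grasp_force: 0.0
```

apply_moves:
  commands:
    - [1,-0.66,0,0]
    - [1,-0.66,0,0]
    - [1,-0.66,0,0]
    - [0,0,0,0]
    - [0,0,0,0]

```text
clock: 1.92
eef_pos: [0.4343, -0.2945, 0.2529]
tool_rot: [1.0, -0.015, -0.0, -0.0]
ft_force: [-0.7, 0.1, 0.7]
grip_width: 0.0853
grasp_force: 0.0
```

```bash
python3 - <<'E'
from h import *
st();print(bot.tip_reach);c=cam('wrist','w1.png');np.savez('w1.npz',**c)
print(-np.array(c['R']).T@c['t'],np.round(c['R'],2).tolist())
E
```

```text
1.9167 [ 0.4343 -0.2945  0.2529] [[1.0, -0.03, -0.001], [-0.03, -1.0, 0.0], [-0.001, -0.0, -1.0]] [-0.596  0.291  0.071  1.352 -0.     2.576] 0.08531164223869334 [-0.65347054  0.05300093  0.72979684]
0.022
[ 0.51721548 -0.29567274  0.37294133] [[-0.03, -1.0, -0.0], [-0.95, 0.03, 0.32], [-0.32, 0.01, -0.95]]
```

View pics/w1.png

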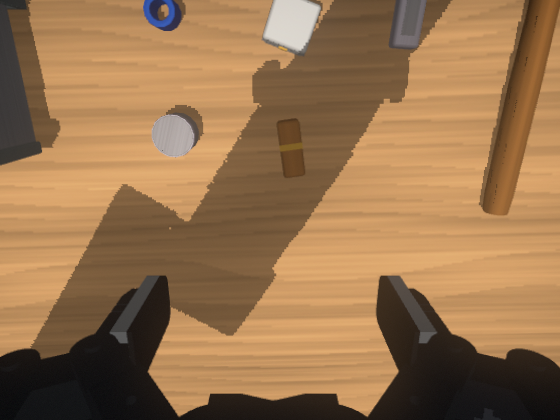

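The wrist view shows the tin top at (174,135), the box top centred near (292,22), the bar end at (406,48) and the clamp at (290,148).

```bash
cat >> h.py <<'E'
def go(x,y,z,a=None):
    "units (20 mm) of shift in tool axes after the turn, and turn units"
    o=bot.get_obs();M=Rn.from_quat(o['tool_rot']).as_matrix();a0=np.arctan2(M[1,0],M[0,0]);a=a0 if a is None else a
    d=np.array([x,y,z])-o['eef_pos'];c,s=np.cos(a),np.sin(a)
    u=np.array([c*d[0]+s*d[1],s*d[0]-c*d[1],-d[2]])/.02
    print('t=%.1f'%o['clock'],'pos',np.round(o['eef_pos'],4),'yaw',round(a0,3),'units',np.round(u,2),'roll',round((a0-a)/np.radians(60),4))
E
python3 - <<'E'
from h import *
c=dict(np.load('w1.npz'))
t=world(c,174,135,.028);print('tin',t)
print('box',[np.round(world(c,*p,.034),4) for p in [(322,10),(303,53),(264,42)]])
print('ing',[np.round(world(c,*p,.016),4) for p in [(390,45),(417,48)]])
print('drawer corner',world(c,40,150,.078))
go(t[0],t[1],.253)
E
```

```text
tin [ 0.47244103 -0.20085415  0.028     ]
box [array([ 0.5719, -0.3377,  0.034 ]), array([ 0.5397, -0.3219,  0.034 ]), array([ 0.5493, -0.2887,  0.034 ])]
ing [array([ 0.5449, -0.4014,  0.016 ]), array([ 0.5415, -0.4258,  0.016 ])]
drawer corner [ 0.46968812 -0.10512761  0.078     ]
t=2.0 pos [ 0.4336 -0.295   0.253 ] yaw -0.031 units [ 1.8  -4.76 -0.  ] roll 0.0
```

apply_moves:
  commands:
    - [0.36,-0.952,0.5,0]
    - [0.36,-0.952,0.5,0]
    - [0.36,-0.952,0.5,0]
    - [0.36,-0.952,0.5,0]
    - [0.36,-0.952,0.5,0]

```text
clock: 2.38
eef_pos: [0.472, -0.2014, 0.203]
tool_rot: [1.0, -0.017, -0.0, 0.0]
ft_force: [-0.9, 0.2, 0.5]
grip_width: 0.0857
grasp_force: 0.0
```

apply_moves:
  commands:
    - [0,0,1,0]
    - [0,0,1,0]
    - [0,0,1,0]
    - [0,0,1,0]
    - [0,0,1,0]

```text
clock: 2.8
eef_pos: [0.4718, -0.2022, 0.1027]
tool_rot: [1.0, -0.017, -0.0, 0.0]
ft_force: [0.5, -0.3, -0.1]
grip_width: 0.0855
grasp_force: 0.0
```

apply_moves:
  commands:
    - [0,0,1,0]
    - [0,0,1,0]
    - [0,0,1,0]
    - [0,0,0.5,0]
    - [0,0,0.35,0]

```text
clock: 3.22
eef_pos: [0.4712, -0.2016, 0.0251]
tool_rot: [1.0, -0.017, -0.001, -0.0]
ft_force: [-0.9, 0.9, -0.2]
grip_width: 0.0852
grasp_force: 0.0
```

apply_moves:
  commands:
    - [0,0,0,0]
    - [0,0,0,0]
    - [0,0,0,0]
    - [0,0,0,0]
    - [0,0,0,0]
  claw: 1

```text
clock: 3.63
eef_pos: [0.474, -0.2018, 0.0279]
tool_rot: [1.0, -0.016, 0.001, 0.001]
ft_force: [-1.3, -0.3, 4.3]
grip_width: 0.0378
grasp_force: 60.4
```

apply_moves:
  commands:
    - [0,0,0,0]
    - [0,0,0,0]
    - [0,0,0,0]
    - [0,0,0,0]
    - [0,0,0,0]

```text
clock: 4.05
eef_pos: [0.474, -0.2018, 0.0279]
tool_rot: [1.0, -0.016, 0.002, 0.001]
ft_force: [-0.3, 0.7, 5.8]
grip_width: 0.0384
grasp_force: 60.6
```

apply_moves:
  commands:
    - [0,0,-0.6,0]
    - [0,0,-1,0]
    - [0,0,-1,0]
    - [0,0,-1,0]
    - [0,0,-1,0]

```text
clock: 4.47
eef_pos: [0.4725, -0.201, 0.1192]
tool_rot: [1.0, -0.016, -0.0, -0.0]
ft_force: [0.7, 0.0, -0.8]
grip_width: 0.0381
grasp_force: 60.3
```

apply_moves:
  commands:
    - [0,0,-1,0]
    - [0,0,-1,0]
    - [0,0,-1,0]
    - [0,0,-1,0]
    - [0.12,-0.98,0,0]

```text
clock: 4.88
eef_pos: [0.4778, -0.1846, 0.2028]
tool_rot: [1.0, -0.018, 0.004, 0.002]
ft_force: [1.5, 0.0, 0.3]
grip_width: 0.038
grasp_force: 60.4
```

apply_moves:
  commands:
    - [0.12,-0.98,0,0]
    - [0.12,-0.98,0,0]
    - [0.12,-0.98,0,0]
    - [0.12,-0.98,0,0]
    - [0.12,-0.98,0,0]

```text
clock: 5.3
eef_pos: [0.4907, -0.0831, 0.1984]
tool_rot: [1.0, -0.016, -0.0, -0.0]
ft_force: [0.1, -0.8, -0.5]
grip_width: 0.0382
grasp_force: 60.4
```

apply_moves:
  commands:
    - [0.12,-0.98,0,0]
    - [0.12,-0.98,0,0]
    - [0.12,-0.98,0,0]
    - [0.12,-0.98,0,0]
    - [0.12,-0.98,0,0]

```text
clock: 5.72
eef_pos: [0.5055, -0.0005, 0.1984]
tool_rot: [1.0, -0.004, -0.0, -0.007]
ft_force: [-0.1, 0.4, -1.2]
grip_width: 0.0381
grasp_force: 60.4
```

apply_moves:
  commands:
    - [0.12,-0.98,0,0]
    - [0.12,-0.98,0,0]
    - [0.12,-0.98,0,0]
    - [0.12,-0.98,0,0]
    - [0.12,-0.98,0,0]

```text
clock: 6.13
eef_pos: [0.5177, 0.0463, 0.2012]
tool_rot: [0.999, 0.031, -0.001, -0.026]
ft_force: [-0.3, 0.3, -1.2]
grip_width: 0.0381
grasp_force: 60.4
```

apply_moves:
  commands:
    - [0.12,-0.98,0,0]
    - [0.12,-0.98,0,0]
    - [0.12,-0.98,0,0]
    - [0.12,-0.98,0,0]
    - [0,0,0,0]

```text
clock: 6.55
eef_pos: [0.5249, 0.0871, 0.2065]
tool_rot: [0.997, 0.06, -0.002, -0.042]
ft_force: [-0.3, -0.1, -1.6]
grip_width: 0.0383
grasp_force: 60.3
```

```bash
python3 - <<'E'
from h import *
go(.536,.207,.047,-.0317);c=cam('wrist','w2.png');np.savez('w2.npz',**c)
E
```

```text
t=6.5 pos [0.5249 0.0871 0.2065] yaw 0.121 units [ 0.37 -6.01  7.97] roll 0.1459
```

View pics/w2.png

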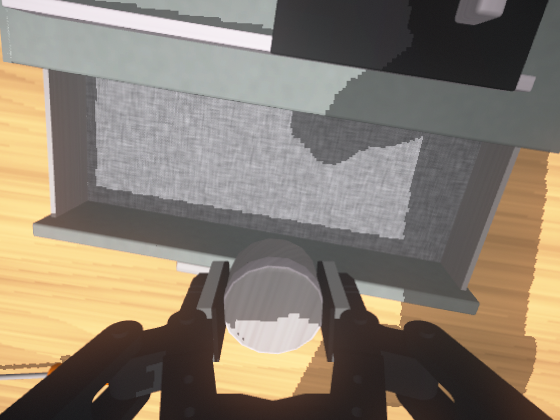

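The view shows the empty drawer, with panel top corners at about (35,228) and (478,305) and the tin held in the jaws. The last joint is at its limit, so I'll turn the gripper half round.

apply_moves:
  commands:
    - [0,0,0,-0.119]
    - [0,0,0,-0.119]
    - [0,0,0,-0.119]
    - [0,0,0,-0.119]
    - [0,0,0,-0.119]

```text
clock: 7.02
eef_pos: [0.5242, 0.085, 0.206]
tool_rot: [0.93, 0.365, 0.01, -0.04]
ft_force: [0.6, -0.8, -0.7]
grip_width: 0.038
grasp_force: 60.3
```

apply_moves:
  commands:
    - [0,0,0,-0.119]
    - [0,0,0,-0.119]
    - [0,0,0,-0.119]
    - [0,0,0,-0.119]
    - [0,0,0,-0.119]

```text
clock: 7.43
eef_pos: [0.5242, 0.0849, 0.2061]
tool_rot: [0.774, 0.632, 0.022, -0.035]
ft_force: [0.1, -0.3, -0.6]
grip_width: 0.0383
grasp_force: 60.3
```

apply_moves:
  commands:
    - [0,0,0,-0.119]
    - [0,0,0,-0.119]
    - [0,0,0,-0.119]
    - [0,0,0,-0.119]
    - [0,0,0,-0.119]

```text
clock: 7.85
eef_pos: [0.5242, 0.0849, 0.2061]
tool_rot: [0.543, 0.839, 0.031, -0.027]
ft_force: [0.8, 0.5, -1.6]
grip_width: 0.038
grasp_force: 60.3
```

apply_moves:
  commands:
    - [0,0,0,-0.119]
    - [0,0,0,-0.119]
    - [0,0,0,-0.119]
    - [0,0,0,-0.119]
    - [0,0,0,-0.119]

```text
clock: 8.27
eef_pos: [0.5241, 0.0849, 0.2061]
tool_rot: [0.259, 0.965, 0.038, -0.016]
ft_force: [0.3, -0.1, -1.1]
grip_width: 0.0383
grasp_force: 60.3
```

```bash
python3 - <<'E'
from h import *
st();go(.536,.207,.047,np.pi-.0317)
c=dict(np.load('w2.npz'));p=[.71,.1012,-.0317]
def inv(w):
    k,s=np.cos(p[2]),np.sin(p[2]);d=w[:2]-p[:2];return np.round([k*d[0]+s*d[1],-s*d[0]+k*d[1]],4)
for n,u,z in [('panel L out top',(35,232),.078),('panel R out top',(478,303),.078),('panel mid in edge',(140,213),.078),('safe front L',(8,60),.085),('safe front mid',(300,108),.085),('plate fr right',(515,90),.117),('fin',(485,5),.142),('plate frontleft',(273,50),.117)]:
    w=world(c,*u,z);print(n,np.round(w,4),inv(w))
E
```

```text
8.2667 [0.5241 0.0849 0.2061] [[-0.865, 0.502, -0.011], [0.499, 0.863, 0.082], [0.05, 0.065, -0.997]] [ 0.117  0.326 -0.005  1.24   0.083  0.642] 0.0382532010296309 [ 0.25301418 -0.08011132 -1.08184756]
t=8.3 pos [0.5241 0.0849 0.2061] yaw 2.618 units [-0.4   6.12  7.95] roll -0.4697
panel L out top [0.472  0.2815 0.078 ] [-0.2436  0.1727]
panel R out top [ 0.4683 -0.0628  0.078 ] [-0.2364 -0.1716]
panel mid in edge [0.5008 0.1977 0.078 ] [-0.2121  0.0899]
safe front L [0.5975 0.2818 0.085 ] [-0.1181  0.1769]
safe front mid [0.5924 0.0895 0.085 ] [-0.1171 -0.0155]
plate fr right [ 0.617  -0.0196  0.117 ] [-0.0891 -0.1237]
fin [0.6481 0.0168 0.142 ] [-0.0592 -0.0863]
plate frontleft [0.6222 0.1079 0.117 ] [-0.088   0.0039]
```

```bash
cat >> h.py <<'E'
def go(x,y,z,a=None):
    o=bot.get_obs();M=Rn.from_quat(o['tool_rot']).as_matrix();a0=np.arctan2(M[1,0],M[0,0]);a=a0 if a is None else a
    th=(a0-a+np.pi)%(2*np.pi)-np.pi
    M2=M@Rn.from_euler('z',th).as_matrix()
    u=M2.T@(np.array([x,y,z])-o['eef_pos'])/.02
    print('t=%.1f'%o['clock'],'pos',np.round(o['eef_pos'],4),'yaw',round(a0,3),'z',np.round(M[:,2],3),'j',np.round(o['joint_pos'],2),'w',round(o['grip_width'],4))
    print(' units after turn',np.round(u,2),'turn',round(th/np.radians(60),4))
E
python3 - <<'E'
from h import *
go(.541,.207,.206,np.pi-.0317)
go(.541,.207,.049,np.pi-.0317)
E
```

```text
t=8.3 pos [0.5241 0.0849 0.2061] yaw 2.618 z [-0.011  0.082 -0.997] j [ 0.12  0.33 -0.01  1.24  0.08  0.64] w 0.0383
 units after turn [-0.64  6.11  0.49] turn -0.4697
t=8.3 pos [0.5241 0.0849 0.2061] yaw 2.618 z [-0.011  0.082 -0.997] j [ 0.12  0.33 -0.01  1.24  0.08  0.64] w 0.0383
 units after turn [-0.75  5.47  8.32] turn -0.4697
```

apply_moves:
  commands:
    - [0,0,0,-0.1174]
    - [0,0,0,-0.1174]
    - [0,0,0,-0.1174]
    - [0,0,0,-0.1174]
    - [-0.04,0.51,0.04,0]

```text
clock: 8.68
eef_pos: [0.5253, 0.0942, 0.2061]
tool_rot: [0.02, 0.999, 0.04, -0.006]
ft_force: [0.1, -0.6, -1.7]
grip_width: 0.038
grasp_force: 62.2
```

apply_moves:
  commands:
    - [-0.1,0.93,0.08,0]
    - [-0.1,0.93,0.08,0]
    - [-0.1,0.93,0.08,0]
    - [-0.1,0.93,0.08,0]
    - [-0.1,0.93,0.08,0]

```text
clock: 9.1
eef_pos: [0.5391, 0.1898, 0.2056]
tool_rot: [0.021, 0.999, 0.041, -0.006]
ft_force: [0.3, -0.2, -1.1]
grip_width: 0.0379
grasp_force: 62.2
```

apply_moves:
  commands:
    - [-0.1,0.95,0.08,0]
    - [0,0,0,0]
    - [-0.01,-0.08,1,0]
    - [-0.01,-0.08,1,0]
    - [-0.01,-0.08,1,0]

```text
clock: 9.52
eef_pos: [0.5417, 0.2078, 0.1451]
tool_rot: [0.021, 0.999, 0.041, -0.005]
ft_force: [0.0, 0.2, -0.6]
grip_width: 0.0382
grasp_force: 62.3
```

```bash
python3 - <<'E'
from h import *
go(.541,.207,.049,np.pi-.0317)
E
```

```text
t=9.5 pos [0.5417 0.2078 0.1451] yaw 3.1 z [-0.009  0.082 -0.997] j [0.33 0.45 0.01 1.12 0.08 0.37] w 0.0382
 units after turn [-0.02 -0.44  4.78] turn -0.0091
```

apply_moves:
  commands:
    - [0,-0.09,1,0]
    - [0,-0.09,1,0]
    - [0,-0.09,1,0]
    - [0,-0.09,1,0]
    - [0,-0.07,0.78,0]

```text
clock: 9.93
eef_pos: [0.5394, 0.2064, 0.0477]
tool_rot: [0.021, 0.999, 0.041, -0.007]
ft_force: [-0.1, 0.3, -1.5]
grip_width: 0.038
grasp_force: 62.3
```

apply_moves:
  commands:
    - [0,0,0,0]
    - [0,0,0,0]
    - [0,0,0,0]
    - [0,0,0,0]
    - [0,0,0,0]
  claw: 0.3

```text
clock: 10.35
eef_pos: [0.5415, 0.2073, 0.0511]
tool_rot: [0.02, 0.999, 0.042, -0.004]
ft_force: [0.3, -0.2, 0.1]
grip_width: 0.06
grasp_force: 0.0
```

apply_moves:
  commands:
    - [0,0.08,-1,0]
    - [0,0.08,-1,0]
    - [0,0.08,-1,0]
    - [0,0.08,-1,0]
    - [0,0.08,-1,0]

```text
clock: 10.77
eef_pos: [0.542, 0.2067, 0.1518]
tool_rot: [0.02, 0.999, 0.041, -0.005]
ft_force: [0.1, -0.3, -0.6]
grip_width: 0.0598
grasp_force: 0.0
```

apply_moves:
  commands:
    - [0,0.08,-1,0]
    - [0,0.08,-1,0]
    - [0,0,0,0]
    - [0,0,0,0]
    - [0,0,0,0]

```text
clock: 11.18
eef_pos: [0.542, 0.2064, 0.1899]
tool_rot: [0.02, 0.999, 0.041, -0.006]
ft_force: [-0.2, -0.2, 0.5]
grip_width: 0.0599
grasp_force: 0.0
```

```bash
python3 - <<'E'
from h import *
go(.541,.207,.2,np.pi-.0317)
a=cam('wrist')['image'];b=cam('scene')['image'][180:330,130:400]
cv2.imwrite('pics/m1.png',np.vstack([cv2.resize(a,(400,300)),cv2.resize(b,(400,222))]))
E
```

```text
t=11.2 pos [0.542  0.2064 0.1899] yaw 3.103 z [-0.01   0.082 -0.997] j [0.32 0.42 0.09 1.22 0.08 0.36] w 0.0599
 units after turn [ 0.06  0.07 -0.5 ] turn -0.0066
```

View pics/m1.png

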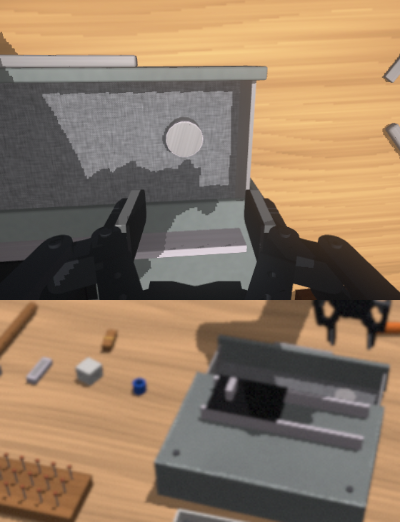

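The tin now stands in the drawer (wrist view (183,138)) and the other pieces haven't moved. Next I'll take out the 4.7° tilt by running the last joint into its opposite stop.

apply_moves:
  commands:
    - [0,-1,-0.08,-0.119]
    - [0,-1,-0.08,-0.119]
    - [0,-0.8,-0.08,-0.119]
    - [0,-0.5,0,-0.119]
    - [0,0,0,-0.119]

```text
clock: 11.7
eef_pos: [0.5495, 0.1392, 0.1877]
tool_rot: [-0.289, 0.956, 0.041, 0.006]
ft_force: [-0.3, 0.5, -0.3]
grip_width: 0.0599
grasp_force: 0.0
```

```bash
python3 - <<'E'
from h import *
go(.527,.085,.206)
E
```

```text
t=11.7 pos [0.5495 0.1392 0.1877] yaw -2.555 z [-0.012  0.081 -0.997] j [ 0.21  0.4   0.06  1.22  0.08 -0.38] w 0.0599
 units after turn [ 2.4  -1.55 -1.12] turn 0.0
```

apply_moves:
  commands:
    - [0.6,-0.39,-0.28,0]
    - [0.6,-0.39,-0.28,0]
    - [0.6,-0.39,-0.28,0]
    - [0.6,-0.39,-0.28,0]
    - [0,0,0,-0.119]

```text
clock: 12.12
eef_pos: [0.5261, 0.0842, 0.2089]
tool_rot: [-0.346, 0.937, 0.04, 0.01]
ft_force: [0.8, 0.3, -0.2]
grip_width: 0.0599
grasp_force: 0.0
```

apply_moves:
  commands:
    - [0,0,0,-0.119]
    - [0,0,0,-0.119]
    - [0,0,0,-0.119]
    - [0,0,0,-0.119]
    - [0,0,0,-0.119]

```text
clock: 12.53
eef_pos: [0.5267, 0.0861, 0.2081]
tool_rot: [-0.619, 0.784, 0.035, 0.022]
ft_force: [-0.8, 0.2, -0.6]
grip_width: 0.0595
grasp_force: 0.0
```

apply_moves:
  commands:
    - [0,0,0,-0.119]
    - [0,0,0,-0.119]
    - [0,0,0,-0.119]
    - [0,0,0,-0.119]
    - [0,0,0,-0.119]

```text
clock: 12.95
eef_pos: [0.5267, 0.0861, 0.2081]
tool_rot: [0.83, -0.557, -0.027, -0.031]
ft_force: [0.4, 0.2, -0.1]
grip_width: 0.06
grasp_force: 0.0
```

apply_moves:
  commands:
    - [0,0,0,-0.119]
    - [0,0,0,-0.119]
    - [0,0,0,-0.119]
    - [0,0,0,-0.119]
    - [0,0,0,-0.119]

```text
clock: 13.37
eef_pos: [0.5267, 0.0861, 0.2081]
tool_rot: [0.96, -0.276, -0.016, -0.038]
ft_force: [0.4, 0.3, -0.1]
grip_width: 0.0601
grasp_force: 0.0
```

apply_moves:
  commands:
    - [0,0,0,-0.119]
    - [0,0,0,-0.119]
    - [0,0,0,-0.119]
    - [0,0,0,-0.119]
    - [0,0,0,0]

```text
clock: 13.78
eef_pos: [0.5267, 0.0862, 0.2081]
tool_rot: [0.999, -0.032, -0.006, -0.041]
ft_force: [-1.0, -0.3, 0.3]
grip_width: 0.0599
grasp_force: 0.0
```

```bash
python3 - <<'E'
from h import *
go(.527,.085,.206)
E
```

```text
t=13.8 pos [0.5267 0.0862 0.2081] yaw -0.064 z [-0.01   0.082 -0.997] j [ 0.12  0.33  0.    1.25  0.08 -2.96] w 0.0599
 units after turn [0.02 0.07 0.1 ] turn 0.0
```

Now I'll press gently past the stop and watch the tilt.

apply_moves:
  commands:
    - [0,0,0,-0.119]
    - [0,0,0,-0.119]
    - [0,0,0,-0.119]
    - [0,0,0,-0.119]
    - [0,0,0,-0.119]

```text
clock: 14.2
eef_pos: [0.4941, 0.1983, 0.208]
tool_rot: [0.982, 0.191, 0.011, 0.004]
ft_force: [-0.4, 0.6, -0.2]
grip_width: 0.0601
grasp_force: 0.0
```

```bash
python3 - <<'E'
from h import *
go(.527,.085,.206)
E
```

```text
t=14.2 pos [0.4941 0.1983 0.208 ] yaw 0.384 z [ 0.023 -0.004 -1.   ] j [ 0.39  0.31 -0.02  1.22 -0.01 -3.14] w 0.0601
 units after turn [-0.6   5.86  0.16] turn 0.0
```

apply_moves:
  commands:
    - [0,0,0,0.119]
    - [0,0,0,0.119]
    - [0,0,0,0.119]
    - [0,0,0,0.119]
    - [0,0,0,0.119]
  claw: 0

```text
clock: 14.62
eef_pos: [0.4938, 0.1978, 0.2079]
tool_rot: [0.992, -0.123, 0.011, 0.001]
ft_force: [1.0, -0.7, 0.1]
grip_width: 0.0854
grasp_force: 0.0
```

apply_moves:
  commands:
    - [0,0,0,0.119]
    - [0,0,0,0.119]
    - [0,0,0,0.119]
    - [0,0,0,0.119]
    - [0,0,0,0.119]

```text
clock: 15.03
eef_pos: [0.4939, 0.1975, 0.2079]
tool_rot: [0.907, -0.422, 0.011, -0.003]
ft_force: [-0.6, 0.3, -0.7]
grip_width: 0.0856
grasp_force: 0.0
```

apply_moves:
  commands:
    - [0,0,0,0.119]
    - [0,0,0,0.119]
    - [0,0,0,0.119]
    - [0,0,0,0.119]
    - [0,0,0,0.119]

```text
clock: 15.45
eef_pos: [0.4939, 0.1975, 0.2079]
tool_rot: [0.734, -0.679, 0.009, -0.006]
ft_force: [-0.2, -0.6, 0.4]
grip_width: 0.0854
grasp_force: 0.0
```

apply_moves:
  commands:
    - [0,0,0,0.119]
    - [0,0,0,0.119]
    - [0,0,0,0.119]
    - [0,0,0,0.119]
    - [0,0,0,0.119]

```text
clock: 15.87
eef_pos: [0.4939, 0.1975, 0.2079]
tool_rot: [-0.49, 0.871, -0.007, 0.009]
ft_force: [-0.5, 0.4, -0.1]
grip_width: 0.0853
grasp_force: 0.0
```

apply_moves:
  commands:
    - [0,0,0,0.119]
    - [0,0,0,0.119]
    - [0,0,0,0.119]
    - [0,0,0,0.119]
    - [0,0,0,0.119]

```text
clock: 16.28
eef_pos: [0.4939, 0.1975, 0.2079]
tool_rot: [-0.2, 0.98, -0.004, 0.01]
ft_force: [0.0, -0.2, 0.7]
grip_width: 0.0857
grasp_force: 0.0
```

apply_moves:
  commands:
    - [0,0,0,0.119]
    - [0,0,0,0.119]
    - [0,0,0,0.119]
    - [0,0,0,0.119]
    - [0,0,0,0.119]

```text
clock: 16.7
eef_pos: [0.4939, 0.1974, 0.2079]
tool_rot: [0.11, 0.994, -0.001, 0.011]
ft_force: [-0.5, 0.6, 0.2]
grip_width: 0.0851
grasp_force: 0.0
```

```bash
python3 - <<'E'
from h import *
go(.56,-.3135,.2,2.79)
E
```

```text
t=16.7 pos [0.4939 0.1974 0.2079] yaw 2.92 z [ 0.022 -0.004 -1.   ] j [ 0.39  0.31 -0.02  1.22 -0.01  0.61] w 0.0851
 units after turn [-11.89 -22.85   0.57] turn 0.1245
```

apply_moves:
  commands:
    - [0,0,0,0.0622]
    - [0,0,0,0.0622]
    - [-0.495,-0.952,0.024,0]
    - [-0.495,-0.952,0.024,0]
    - [-0.495,-0.952,0.024,0]

```text
clock: 17.12
eef_pos: [0.5028, 0.1334, 0.2068]
tool_rot: [0.171, 0.985, -0.0, 0.011]
ft_force: [-0.8, 0.9, -0.0]
grip_width: 0.0853
grasp_force: 0.0
```

apply_moves:
  commands:
    - [-0.495,-0.952,0.024,0]
    - [-0.495,-0.952,0.024,0]
    - [-0.495,-0.952,0.024,0]
    - [-0.495,-0.952,0.024,0]
    - [-0.495,-0.952,0.024,0]

```text
clock: 17.53
eef_pos: [0.5176, 0.0265, 0.2053]
tool_rot: [0.172, 0.985, -0.0, 0.011]
ft_force: [0.2, -0.1, -1.1]
grip_width: 0.0851
grasp_force: 0.0
```

apply_moves:
  commands:
    - [-0.495,-0.952,0.024,0]
    - [-0.495,-0.952,0.024,0]
    - [-0.495,-0.952,0.024,0]
    - [-0.495,-0.952,0.024,0]
    - [-0.495,-0.952,0.024,0]

```text
clock: 17.95
eef_pos: [0.5324, -0.0797, 0.2036]
tool_rot: [0.172, 0.985, -0.0, 0.011]
ft_force: [0.2, 1.0, -0.5]
grip_width: 0.0853
grasp_force: 0.0
```

apply_moves:
  commands:
    - [-0.495,-0.952,0.024,0]
    - [-0.495,-0.952,0.024,0]
    - [-0.495,-0.952,0.024,0]
    - [-0.495,-0.952,0.024,0]
    - [-0.495,-0.952,0.024,0]

```text
clock: 18.37
eef_pos: [0.5472, -0.186, 0.2019]
tool_rot: [0.172, 0.985, -0.0, 0.011]
ft_force: [0.4, 0.5, 0.7]
grip_width: 0.0854
grasp_force: 0.0
```

apply_moves:
  commands:
    - [-0.495,-0.952,0.024,0]
    - [-0.495,-0.952,0.024,0]
    - [-0.495,-0.952,0.024,0]
    - [-0.495,-0.952,0.024,0]
    - [0,0,0,0]

```text
clock: 18.78
eef_pos: [0.5592, -0.2737, 0.2002]
tool_rot: [0.174, 0.985, -0.001, 0.012]
ft_force: [0.6, 1.0, -0.2]
grip_width: 0.0852
grasp_force: 0.0
```

```bash
python3 - <<'E'
from h import *
go(.56,-.3135,.2,2.79);c=cam('wrist','w3.png');np.savez('w3.npz',**c)
E
```

```text
t=18.8 pos [ 0.5592 -0.2737  0.2002] yaw 2.793 z [ 0.022 -0.006 -1.   ] j [-0.46  0.49  0.23  1.29  0.   -0.11] w 0.0852
 units after turn [-0.72 -1.85  0.02] turn 0.0025
```

View pics/w3.png

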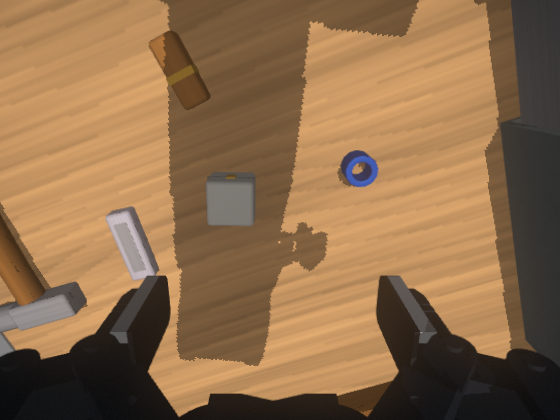

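The box is square to the jaws with its top centre at (231,201). The bar ends are at (121,213) and (143,275), and the wax is at (360,168).

```bash
python3 - <<'E'
from h import *
c=dict(np.load('w3.npz'))
t=world(c,231,201,.034);print(t,[world(c,*p,.034) for p in [(207,225),(254,226),(207,178),(255,178)]])
e=[world(c,*p,.016) for p in [(121,213),(146,275)]];print('ing',e,np.mean(e,0),np.arctan2(*(e[1]-e[0])[[1,0]]))
go(t[0],t[1],.2);go(t[0],t[1],.029)
E
```

```text
[ 0.56182565 -0.30947838  0.034     ] [array([ 0.57488179, -0.336825  ,  0.034     ]), array([ 0.58946105, -0.29962481,  0.034     ]), array([ 0.53683447, -0.3202616 ,  0.034     ]), array([ 0.55015755, -0.28367058,  0.034     ])]
ing [array([ 0.54403942, -0.40975145,  0.016     ]), array([ 0.60843005, -0.41754339,  0.016     ])] [ 0.57623474 -0.41364742  0.016     ] -0.12042479557932087
t=18.8 pos [ 0.5589 -0.2717  0.2001] yaw 2.794 z [ 0.022 -0.004 -1.   ] j [-0.46  0.49  0.23  1.29  0.01 -0.11] w 0.0853
 units after turn [-0.78 -1.73  0.01] turn 0.0
t=18.8 pos [ 0.5589 -0.2717  0.2001] yaw 2.794 z [ 0.022 -0.004 -1.   ] j [-0.46  0.49  0.23  1.29  0.01 -0.11] w 0.0853
 units after turn [-0.59 -1.76  8.56] turn 0.0
```

apply_moves:
  commands:
    - [-0.39,-0.87,0,0]
    - [-0.39,-0.87,0,0]
    - [0.02,0,1,0]
    - [0.02,0,1,0]
    - [0.02,0,1,0]

```text
clock: 19.25
eef_pos: [0.5627, -0.3071, 0.1404]
tool_rot: [0.171, 0.985, 0.0, 0.012]
ft_force: [0.2, 0.3, -0.7]
grip_width: 0.085
grasp_force: 0.0
```

apply_moves:
  commands:
    - [0.02,0,1,0]
    - [0.02,0,1,0]
    - [0.02,0,1,0]
    - [0.02,0,1,0]
    - [0.02,0,1,0]

```text
clock: 19.67
eef_pos: [0.5629, -0.3061, 0.0399]
tool_rot: [0.17, 0.985, 0.0, 0.011]
ft_force: [0.1, -0.2, -0.3]
grip_width: 0.0854
grasp_force: 0.0
```

apply_moves:
  commands:
    - [0,0,0.5,0]
    - [0,0,0,0]
    - [0,0,0,0]
    - [0,0,0,0]
    - [0,0,0,0]

```text
clock: 20.08
eef_pos: [0.5646, -0.3075, 0.0322]
tool_rot: [0.17, 0.985, -0.001, 0.013]
ft_force: [-0.3, -0.7, 0.3]
grip_width: 0.0855
grasp_force: 0.0
```

apply_moves:
  commands:
    - [0,0,0,0]
    - [0,0,0,0]
    - [0,0,0,0]
    - [0,0,0,0]
    - [0,0,0,0]
  claw: 1

```text
clock: 20.5
eef_pos: [0.5639, -0.3073, 0.031]
tool_rot: [0.169, 0.985, -0.0, 0.012]
ft_force: [1.3, 0.0, 7.6]
grip_width: 0.0389
grasp_force: 63.1
```

apply_moves:
  commands:
    - [0,0,0,0]
    - [0,0,0,0]
    - [0,0,0,0]
    - [0,0,-0.5,0]
    - [0,0,-1,0]

```text
clock: 20.92
eef_pos: [0.56, -0.3053, 0.0572]
tool_rot: [0.169, 0.986, 0.001, 0.007]
ft_force: [-0.7, -0.2, -1.3]
grip_width: 0.0389
grasp_force: 61.8
```

apply_moves:
  commands:
    - [0,0,-1,0]
    - [0,0,-1,0]
    - [0,0,-1,0]
    - [0,0,-1,0]
    - [0,0,-1,0]

```text
clock: 21.33
eef_pos: [0.5599, -0.306, 0.1608]
tool_rot: [0.169, 0.985, 0.0, 0.01]
ft_force: [-0.6, -0.7, -1.1]
grip_width: 0.0389
grasp_force: 61.8
```

```bash
python3 - <<'E'
from h import *
go(.541-.0025,.107,.16,np.pi-.0317)
E
```

```text
t=21.3 pos [ 0.5599 -0.306   0.1608] yaw 2.801 z [ 0.02  -0.003 -1.   ] j [-0.5   0.55  0.22  1.23  0.01 -0.16] w 0.0389
 units after turn [ 1.72 20.6  -0.04] turn -0.2949
```

apply_moves:
  commands:
    - [0,0,0,-0.0983]
    - [0,0,0,-0.0983]
    - [0,0,0,-0.0983]
    - [0.08,0.98,0,0]
    - [0.08,0.98,0,0]

```text
clock: 21.75
eef_pos: [0.5578, -0.2673, 0.1595]
tool_rot: [0.017, 1.0, -0.001, 0.01]
ft_force: [0.7, -0.2, -0.9]
grip_width: 0.0389
grasp_force: 61.8
```

apply_moves:
  commands:
    - [0.08,0.98,0,0]
    - [0.08,0.98,0,0]
    - [0.08,0.98,0,0]
    - [0.08,0.98,0,0]
    - [0.08,0.98,0,0]

```text
clock: 22.17
eef_pos: [0.5529, -0.1678, 0.1592]
tool_rot: [0.016, 1.0, -0.001, 0.01]
ft_force: [-0.1, 0.1, -0.0]
grip_width: 0.0391
grasp_force: 61.8
```

apply_moves:
  commands:
    - [0.08,0.98,0,0]
    - [0.08,0.98,0,0]
    - [0.08,0.98,0,0]
    - [0.08,0.98,0,0]
    - [0.08,0.98,0,0]

```text
clock: 22.58
eef_pos: [0.548, -0.0697, 0.1588]
tool_rot: [0.016, 1.0, -0.002, 0.01]
ft_force: [-0.1, 0.4, -0.3]
grip_width: 0.0387
grasp_force: 61.8
```

apply_moves:
  commands:
    - [0.08,0.98,0,0]
    - [0.08,0.98,0,0]
    - [0.08,0.98,0,0]
    - [0.08,0.98,0,0]
    - [0.08,0.98,0,0]

```text
clock: 23.0
eef_pos: [0.5431, 0.0284, 0.1583]
tool_rot: [0.016, 1.0, -0.002, 0.01]
ft_force: [-0.5, -0.7, -0.7]
grip_width: 0.0388
grasp_force: 61.8
```

apply_moves:
  commands:
    - [0.08,0.98,0,0]
    - [0.08,0.98,0,0]
    - [0.08,0.98,0,0]
    - [0.08,0.98,0,0]
    - [0,0,0,0]

```text
clock: 23.42
eef_pos: [0.5392, 0.1091, 0.158]
tool_rot: [0.014, 1.0, -0.001, 0.01]
ft_force: [0.3, -0.5, -1.5]
grip_width: 0.0389
grasp_force: 61.8
```

```bash
python3 - <<'E'
from h import *
go(.538,.107,.05,np.pi-.0317)
E
```

```text
t=23.4 pos [0.5392 0.1091 0.158 ] yaw 3.114 z [ 0.02  -0.002 -1.   ] j [ 0.2   0.38 -0.05  1.12 -0.01  0.23] w 0.0389
 units after turn [ 0.17 -0.1   5.4 ] turn 0.0039
```

Then I lower the box, release it, lift clear and head for the bar.

apply_moves:
  commands:
    - [0.03,0,1,0]
    - [0.03,0,1,0]
    - [0.03,0,1,0]
    - [0.03,0,1,0]
    - [0.03,0,1,0]

```text
clock: 23.83
eef_pos: [0.5387, 0.1051, 0.0572]
tool_rot: [0.016, 1.0, -0.002, 0.01]
ft_force: [0.7, -0.4, -0.9]
grip_width: 0.0387
grasp_force: 61.8
```

apply_moves:
  commands:
    - [0,0,0.4,0]
    - [0,0,0,0]
    - [0,0,0,0]
    - [0,0,0,0]
    - [0,0,0,0]

```text
clock: 24.25
eef_pos: [0.5401, 0.1057, 0.0511]
tool_rot: [0.016, 1.0, -0.002, 0.012]
ft_force: [-0.5, -0.1, -0.8]
grip_width: 0.0391
grasp_force: 62.1
```

apply_moves:
  commands:
    - [0,0,0,0]
    - [0,0,0,0]
    - [0,0,0,0]
    - [0,0,0,0]
    - [0,0,0,0]
  claw: 0.2

```text
clock: 24.67
eef_pos: [0.5395, 0.1057, 0.0504]
tool_rot: [0.016, 1.0, -0.002, 0.011]
ft_force: [-1.6, -0.1, -0.8]
grip_width: 0.0682
grasp_force: 0.0
```

apply_moves:
  commands:
    - [0,0,-1,0]
    - [0,0,-1,0]
    - [0,0,-1,0]
    - [0,0,-1,0]
    - [0,0,-1,0]

```text
clock: 25.08
eef_pos: [0.5371, 0.106, 0.1511]
tool_rot: [0.016, 1.0, -0.002, 0.011]
ft_force: [-0.3, -0.2, 0.5]
grip_width: 0.0681
grasp_force: 0.0
```

apply_moves:
  commands:
    - [0,0,-1,0]
    - [0,0,-1,0]
    - [0,0,0,0]
    - [0,0,0,0]
    - [0,0,0,0]

```text
clock: 25.5
eef_pos: [0.5359, 0.1061, 0.1894]
tool_rot: [0.016, 1.0, -0.002, 0.01]
ft_force: [-0.3, -0.1, -0.6]
grip_width: 0.0683
grasp_force: 0.0
```

```bash
python3 - <<'E'
from h import *
go(.5765,-.4145,.18,np.pi-.11)
c=cam('wrist','w4.png');np.savez('w4.npz',**c)
E
```

```text
t=25.5 pos [0.5359 0.1061 0.1894] yaw 3.11 z [ 0.021 -0.004 -1.   ] j [ 0.2   0.35 -0.01  1.19 -0.01  0.23] w 0.0683
 units after turn [ -4.86 -25.65   0.62] turn 0.0748
```

View pics/w4.png

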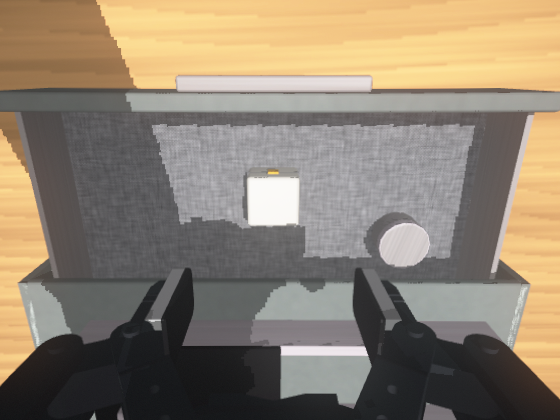

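The box (272,200) and tin (404,244) are both in the drawer. Now for the bar.

apply_moves:
  commands:
    - [0,0,0,0.0748]
    - [-0.187,-0.987,0,0]
    - [-0.187,-0.987,0,0]
    - [-0.187,-0.987,0,0]
    - [-0.187,-0.987,0,0]
  claw: 0

```text
clock: 25.97
eef_pos: [0.5416, 0.0254, 0.1888]
tool_rot: [0.055, 0.998, -0.002, 0.009]
ft_force: [0.8, -0.6, 0.8]
grip_width: 0.0852
grasp_force: 0.0
```

apply_moves:
  commands:
    - [-0.187,-0.987,0,0]
    - [-0.187,-0.987,0,0]
    - [-0.187,-0.987,0,0]
    - [-0.187,-0.987,0,0]
    - [-0.187,-0.987,0,0]

```text
clock: 26.38
eef_pos: [0.5494, -0.0749, 0.1893]
tool_rot: [0.055, 0.998, -0.001, 0.009]
ft_force: [0.1, 0.3, -1.2]
grip_width: 0.0852
grasp_force: 0.0
```

apply_moves:
  commands:
    - [-0.187,-0.987,0,0]
    - [-0.187,-0.987,0,0]
    - [-0.187,-0.987,0,0]
    - [-0.187,-0.987,0,0]
    - [-0.187,-0.987,0,0]

```text
clock: 26.8
eef_pos: [0.5572, -0.175, 0.1897]
tool_rot: [0.055, 0.998, -0.001, 0.009]
ft_force: [0.4, 0.2, -0.1]
grip_width: 0.0853
grasp_force: 0.0
```

apply_moves:
  commands:
    - [-0.187,-0.987,0,0]
    - [-0.187,-0.987,0,0]
    - [-0.187,-0.987,0,0]
    - [-0.187,-0.987,0,0]
    - [-0.187,-0.987,0,0]

```text
clock: 27.22
eef_pos: [0.565, -0.275, 0.1902]
tool_rot: [0.055, 0.998, -0.001, 0.009]
ft_force: [-0.0, 0.1, 0.5]
grip_width: 0.0856
grasp_force: 0.0
```

apply_moves:
  commands:
    - [-0.187,-0.987,0,0]
    - [-0.187,-0.987,0,0]
    - [-0.187,-0.987,0,0]
    - [-0.187,-0.987,0,0]
    - [0,0,0,0]

```text
clock: 27.63
eef_pos: [0.571, -0.3578, 0.19]
tool_rot: [0.057, 0.998, -0.001, 0.01]
ft_force: [-0.5, 0.7, -0.0]
grip_width: 0.0853
grasp_force: 0.0
```

```bash
python3 - <<'E'
from h import *
go(.5765,-.4145,.18,np.pi-.11)
c=cam('wrist','w5.png');np.savez('w5.npz',**c)
hs=cv2.cvtColor(c['image'],cv2.COLOR_BGR2HSV)
m=((hs[...,1]<70)&(hs[...,2]>70)).astype(np.uint8);m[275:]=0
for k in cv2.findContours(m,cv2.RETR_EXTERNAL,2)[0]:
    if cv2.contourArea(k)>300:
        r=cv2.minAreaRect(k);b=[world(c,*p,.016) for p in cv2.boxPoints(r)];print(r,np.round(b,4)[:,:2].tolist(),np.mean(b,0))
E
```

```text
t=27.6 pos [ 0.571  -0.3578  0.19  ] yaw 3.028 z [ 0.019 -0.004 -1.   ] j [-0.56  0.61  0.4   1.35  0.01 -0.45] w 0.0853
 units after turn [-0.58 -2.78  0.52] turn -0.0036
((64.5, 234.0), (129.0, 80.0), 0.0) [[0.63, -0.6126], [0.5563, -0.5851], [0.5683, -0.4786], [0.6438, -0.4975]] [ 0.59960257 -0.54345031  0.016     ]
((201.9060821533203, 192.68527221679688), (80.29542541503906, 30.066251754760742), 85.91438293457031) [[0.5396, -0.4257], [0.5406, -0.4012], [0.6114, -0.4081], [0.6104, -0.4347]] [ 0.57550802 -0.41744555  0.016     ]
```

View pics/w5.png

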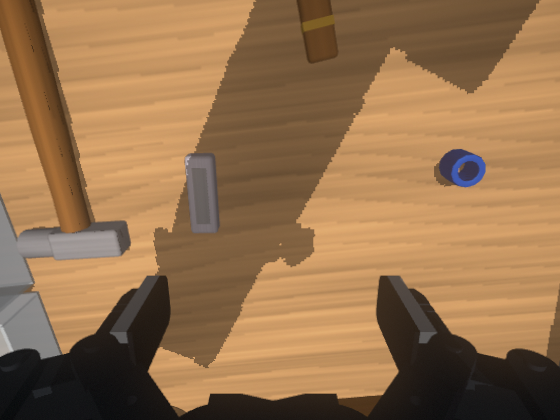

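```bash
python3 - <<'E'
from h import *
go(.5755,-.417,.19);go(.5755,-.417,.027)
E
```

```text
t=27.7 pos [ 0.571  -0.356   0.1901] yaw 3.029 z [ 0.019 -0.002 -1.   ] j [-0.56  0.61  0.4   1.35  0.01 -0.45] w 0.0852
 units after turn [-0.57 -3.    0.02] turn 0.0
t=27.7 pos [ 0.571  -0.356   0.1901] yaw 3.029 z [ 0.019 -0.002 -1.   ] j [-0.56  0.61  0.4   1.35  0.01 -0.45] w 0.0852
 units after turn [-0.41 -3.    8.17] turn 0.0
```

apply_moves:
  commands:
    - [-0.19,-1,0,0]
    - [-0.19,-1,0,0]
    - [-0.19,-1,0,0]
    - [0.02,0,1,0]
    - [0.02,0,1,0]
  claw: 0.4

```text
clock: 28.1
eef_pos: [0.5774, -0.4163, 0.1528]
tool_rot: [0.055, 0.998, -0.002, 0.012]
ft_force: [-0.5, 0.5, -0.7]
grip_width: 0.051
grasp_force: 0.0
```

apply_moves:
  commands:
    - [0.02,0,1,0]
    - [0.02,0,1,0]
    - [0.02,0,1,0]
    - [0.02,0,1,0]
    - [0,0,0,0]

```text
clock: 28.52
eef_pos: [0.5738, -0.4121, 0.0663]
tool_rot: [0.055, 0.998, 0.002, 0.006]
ft_force: [-0.9, 0.7, -0.9]
grip_width: 0.051
grasp_force: 0.0
```

```bash
python3 - <<'E'
from h import *
go(.5755,-.417,.027)
E
```

```text
t=28.5 pos [ 0.5738 -0.4121  0.0663] yaw 3.032 z [ 0.012  0.003 -1.   ] j [-0.63  0.76  0.35  1.15  0.01 -0.52] w 0.051
 units after turn [-0.09 -0.24  1.96] turn 0.0
```

apply_moves:
  commands:
    - [-0.05,-0.12,0.65,0]
    - [-0.04,-0.12,0.65,0]
    - [0,0,0.6,0]
    - [0,0,0,0]
    - [0,0,0,0]

```text
clock: 28.93
eef_pos: [0.5785, -0.4203, 0.0339]
tool_rot: [0.055, 0.998, -0.001, 0.01]
ft_force: [-0.4, 0.2, 0.5]
grip_width: 0.0513
grasp_force: 0.0
```

apply_moves:
  commands:
    - [0,0,0,0]
    - [0,0,0,0]
    - [0,0,0,0]
    - [0,0,0,0]
    - [0,0,0,0]
  claw: 1

```text
clock: 29.35
eef_pos: [0.5798, -0.4212, 0.0366]
tool_rot: [0.055, 0.998, -0.002, 0.012]
ft_force: [-0.2, 1.0, 5.0]
grip_width: 0.0198
grasp_force: 58.9
```

apply_moves:
  commands:
    - [0,0,0,0]
    - [0,0,0,0]
    - [0,0,0,0]
    - [0,0,-0.5,0]
    - [0,0,-0.5,0]

```text
clock: 29.77
eef_pos: [0.5775, -0.4198, 0.054]
tool_rot: [0.055, 0.998, -0.0, 0.009]
ft_force: [-0.4, -0.4, -2.5]
grip_width: 0.0201
grasp_force: 58.8
```

apply_moves:
  commands:
    - [0,0,-1,0]
    - [0,0,-1,0]
    - [0,0,-1,0]
    - [0,0,-1,0]
    - [0,0,-1,0]

```text
clock: 30.18
eef_pos: [0.5761, -0.4201, 0.1562]
tool_rot: [0.055, 0.998, -0.001, 0.011]
ft_force: [0.7, -0.2, -2.2]
grip_width: 0.0197
grasp_force: 58.9
```

```bash
python3 - <<'E'
from h import *
go(.535,.012,.15,np.pi-.0317)
E
```

```text
t=30.2 pos [ 0.5761 -0.4201  0.1562] yaw 3.032 z [ 0.021 -0.004 -1.   ] j [-0.63  0.71  0.49  1.34  0.01 -0.52] w 0.0197
 units after turn [ 2.75 21.53  0.19] turn -0.0748
```

apply_moves:
  commands:
    - [0,0,0,-0.0748]
    - [0.06,0.48,0,0]
    - [0.125,0.98,0,0]
    - [0.125,0.98,0,0]
    - [0.125,0.98,0,0]

```text
clock: 30.6
eef_pos: [0.5694, -0.351, 0.1547]
tool_rot: [0.016, 1.0, -0.002, 0.011]
ft_force: [0.6, 0.6, -1.6]
grip_width: 0.0198
grasp_force: 58.9
```

apply_moves:
  commands:
    - [0.125,0.98,0,0]
    - [0.125,0.98,0,0]
    - [0.125,0.98,0,0]
    - [0.125,0.98,0,0]
    - [0.125,0.98,0,0]

```text
clock: 31.02
eef_pos: [0.5602, -0.2523, 0.1544]
tool_rot: [0.016, 1.0, -0.002, 0.011]
ft_force: [0.6, 0.4, -2.9]
grip_width: 0.0195
grasp_force: 58.9
```

apply_moves:
  commands:
    - [0.125,0.98,0,0]
    - [0.125,0.98,0,0]
    - [0.125,0.98,0,0]
    - [0.125,0.98,0,0]
    - [0.125,0.98,0,0]

```text
clock: 31.43
eef_pos: [0.5508, -0.154, 0.1539]
tool_rot: [0.016, 1.0, -0.002, 0.011]
ft_force: [0.5, -0.0, -2.3]
grip_width: 0.0198
grasp_force: 58.9
```

apply_moves:
  commands:
    - [0.125,0.98,0,0]
    - [0.125,0.98,0,0]
    - [0.125,0.98,0,0]
    - [0.125,0.98,0,0]
    - [0.125,0.98,0,0]

```text
clock: 31.85
eef_pos: [0.5415, -0.0557, 0.1534]
tool_rot: [0.016, 1.0, -0.002, 0.011]
ft_force: [0.2, -0.7, -2.9]
grip_width: 0.0196
grasp_force: 58.9
```

apply_moves:
  commands:
    - [0.125,0.98,0,0]
    - [0.125,0.98,0,0]
    - [0.125,0.98,0,0]
    - [0.06,0.5,0,0]
    - [0,0,0,0]

```text
clock: 32.27
eef_pos: [0.535, 0.0143, 0.1528]
tool_rot: [0.014, 1.0, -0.001, 0.011]
ft_force: [0.0, -0.6, -1.5]
grip_width: 0.02
grasp_force: 59.0
```

```bash
python3 - <<'E'
from h import *
go(.535,.012,.055,np.pi-.0317)
E
```

```text
t=32.3 pos [0.535  0.0143 0.1528] yaw 3.113 z [ 0.022 -0.003 -1.   ] j [ 0.03  0.36 -0.1   1.09 -0.    0.06] w 0.02
 units after turn [ 0.1  -0.1   4.89] turn 0.003
```

apply_moves:
  commands:
    - [0.02,0,1,0]
    - [0.02,0,1,0]
    - [0.02,0,1,0]
    - [0.02,0,1,0]
    - [0.02,0,0.7,0]

```text
clock: 32.68
eef_pos: [0.5347, 0.0109, 0.0569]
tool_rot: [0.016, 1.0, -0.002, 0.01]
ft_force: [-1.2, 0.8, -1.8]
grip_width: 0.0196
grasp_force: 58.9
```

apply_moves:
  commands:
    - [0,0,0.15,0]
    - [0,0,0,0]
    - [0,0,0,0]
    - [0,0,0,0]
    - [0,0,0,0]

```text
clock: 33.1
eef_pos: [0.5365, 0.012, 0.0568]
tool_rot: [0.016, 1.0, -0.002, 0.012]
ft_force: [-0.4, -0.1, -2.6]
grip_width: 0.0199
grasp_force: 59.0
```

apply_moves:
  commands:
    - [0,0,0,0]
    - [0,0,0,0]
    - [0,0,0,0]
    - [0,0,0,0]
    - [0,0,0,0]
  claw: 0.4

```text
clock: 33.52
eef_pos: [0.5356, 0.0122, 0.0558]
tool_rot: [0.016, 1.0, -0.002, 0.011]
ft_force: [0.6, -0.4, -0.2]
grip_width: 0.051
grasp_force: 0.0
```

apply_moves:
  commands:
    - [0,0,-1,0]
    - [0,0,-1,0]
    - [0,0,-1,0]
    - [0,0,-1,0]
    - [0,0,-1,0]

```text
clock: 33.93
eef_pos: [0.533, 0.0126, 0.1564]
tool_rot: [0.016, 1.0, -0.002, 0.011]
ft_force: [0.3, -0.4, 0.5]
grip_width: 0.0514
grasp_force: 0.0
```

apply_moves:
  commands:
    - [0,0,-1,0]
    - [0,0,-1,0]
    - [0,0,0,0]
    - [0,0,0,0]
    - [0,0,0,0]

```text
clock: 34.35
eef_pos: [0.5319, 0.0127, 0.1947]
tool_rot: [0.016, 1.0, -0.002, 0.01]
ft_force: [0.2, -0.5, 0.7]
grip_width: 0.0513
grasp_force: 0.0
```

```bash
python3 - <<'E'
from h import *
go(.43,.107,.19,np.pi-.0317)
a=cam('wrist')['image'];c=cam('scene')
cv2.imwrite('pics/m2.png',np.hstack([cv2.resize(a,(400,300)),cv2.resize(c['image'][150:330,80:400],(400,225)) if 0 else cv2.copyMakeBorder(cv2.resize(c['image'][150:330,80:400],(400,225)),0,75,0,0,0)]))
E
```

```text
t=34.4 pos [0.5319 0.0127 0.1947] yaw 3.11 z [ 0.021 -0.004 -1.   ] j [ 0.03  0.32 -0.04  1.19 -0.    0.06] w 0.0513
 units after turn [5.24 4.55 0.11] turn 0.0001
```

View pics/m2.png

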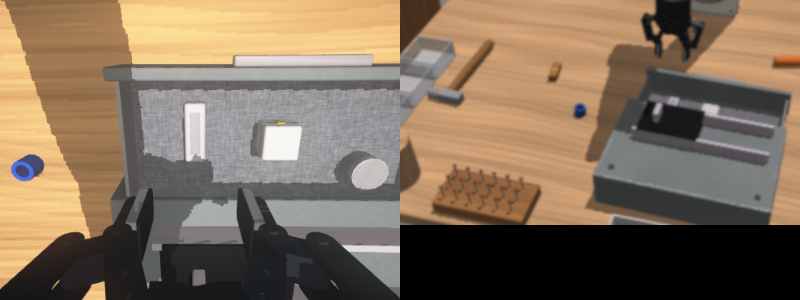

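All three pieces are in the drawer: bar (194,132), box (278,140), tin (368,170). Next I'll push the drawer home with the jaws closed.

apply_moves:
  commands:
    - [1,0.75,0,0]
    - [1,0.75,0,0]
    - [1,0.75,0,0]
    - [1,0.75,0,0]
    - [1,0.75,0,0]
  claw: 1

```text
clock: 34.87
eef_pos: [0.433, 0.0912, 0.1916]
tool_rot: [0.016, 1.0, -0.002, 0.01]
ft_force: [1.4, 0.8, 0.1]
grip_width: -0.0001
grasp_force: 0.0
```

apply_moves:
  commands:
    - [1,0.75,0,0]
    - [0,0,1,0]
    - [0,0,1,0]
    - [0,0,1,0]
    - [0,0,1,0]

```text
clock: 35.28
eef_pos: [0.4161, 0.1062, 0.111]
tool_rot: [0.016, 1.0, -0.002, 0.01]
ft_force: [-0.4, 0.5, 0.0]
grip_width: -0.0
grasp_force: 0.0
```

apply_moves:
  commands:
    - [0,0,1,0]
    - [0,0,0.7,0]
    - [0,0,0,0]
    - [0,0,0,0]
    - [0,0,0,0]

```text
clock: 35.7
eef_pos: [0.4179, 0.1061, 0.0788]
tool_rot: [0.016, 1.0, -0.002, 0.011]
ft_force: [-0.0, 0.5, -0.5]
grip_width: -0.0001
grasp_force: 0.0
```

```bash
python3 - <<'E'
from h import *
go(.54,.105,.08,np.pi-.0317)
E
```

```text
t=35.7 pos [0.4179 0.1061 0.0788] yaw 3.11 z [ 0.022 -0.004 -1.   ] j [ 0.25  0.26 -0.47  0.82 -0.01  0.29] w -0.0001
 units after turn [-6.1   0.14  0.07] turn 0.0
```

apply_moves:
  commands:
    - [-0.5,0,0,0]
    - [-0.5,0,0,0]
    - [-0.5,0,0,0]
    - [-0.4,0,0,0]
    - [-0.4,0,0,0]

```text
clock: 36.12
eef_pos: [0.4649, 0.1047, 0.0799]
tool_rot: [0.016, 1.0, -0.001, 0.011]
ft_force: [-2.1, 0.7, 2.0]
grip_width: 0.0002
grasp_force: 1.3
```

apply_moves:
  commands:
    - [-0.4,0,0,0]
    - [-0.4,0,0,0]
    - [-0.4,0,0,0]
    - [-0.4,0,0,0]
    - [-0.4,0,0,0]

```text
clock: 36.53
eef_pos: [0.504, 0.1034, 0.08]
tool_rot: [0.016, 1.0, -0.002, 0.01]
ft_force: [-2.3, 2.2, -1.6]
grip_width: 0.0004
grasp_force: 1.3
```

apply_moves:
  commands:
    - [-0.4,0.02,0,0]
    - [-0.4,0.02,0,0]
    - [-0.4,0.02,0,0]
    - [-0.4,0.02,0,0]
    - [-0.4,0.02,0,0]

```text
clock: 36.95
eef_pos: [0.5444, 0.1036, 0.0812]
tool_rot: [0.016, 1.0, -0.002, 0.011]
ft_force: [-2.4, -1.5, -0.6]
grip_width: -0.0002
grasp_force: 1.3
```

```bash
python3 - <<'E'
from h import *
go(.557,.105,.08,np.pi-.0317);print(np.round(bot.get_obs()['ft_force'],1))
E
```

```text
t=37.0 pos [0.5444 0.1036 0.0812] yaw 3.11 z [ 0.021 -0.005 -1.   ] j [ 0.19  0.46 -0.15  0.94 -0.01  0.22] w -0.0002
 units after turn [-0.63  0.09  0.07] turn -0.0003
[-2.4 -1.5 -0.6]
```

apply_moves:
  commands:
    - [-0.2,0,0,0]
    - [-0.2,0,0,0]
    - [-0.2,0,0,0]
    - [0,0,0,0]
    - [0,0,0,0]

```text
clock: 37.37
eef_pos: [0.5567, 0.1038, 0.0819]
tool_rot: [0.016, 1.0, -0.002, 0.012]
ft_force: [-0.5, -1.1, -1.5]
grip_width: 0.0002
grasp_force: 0.5
```

apply_moves:
  commands:
    - [-0.2,0,0,0]
    - [-0.2,0,0,0]
    - [0,0,0,0]
    - [0,0,0,0]
    - [0,0,0,0]

```text
clock: 37.78
eef_pos: [0.5572, 0.1038, 0.0813]
tool_rot: [0.015, 1.0, -0.001, 0.004]
ft_force: [-18.7, 0.5, 11.7]
grip_width: -0.0002
grasp_force: 8.9
```

apply_moves:
  commands:
    - [-0.1,0,0,0]
    - [-0.1,0,0,0]
    - [0,0,0,0]
    - [0,0,0,0]
    - [0,0,0,0]

```text
clock: 38.2
eef_pos: [0.5573, 0.1037, 0.0812]
tool_rot: [0.015, 1.0, -0.001, 0.001]
ft_force: [-26.9, 2.0, 18.6]
grip_width: 0.0001
grasp_force: 13.5
```

apply_moves:
  commands:
    - [0.5,0,0,0]
    - [0.5,0,0,0]
    - [1,0,-0.5,0]
    - [0.5,0,-1,0]
    - [0,0,-1,0]

```text
clock: 38.62
eef_pos: [0.5147, 0.1052, 0.131]
tool_rot: [0.015, 1.0, -0.002, 0.01]
ft_force: [0.6, 0.2, 0.2]
grip_width: 0.0003
grasp_force: 0.0
```

apply_moves:
  commands:
    - [0,0,-1,0]
    - [0,0,-1,0]
    - [0,0,-1,0]
    - [0,0,-0.8,0]
    - [0,0,0,0]
  claw: 0.4

```text
clock: 39.03
eef_pos: [0.5184, 0.1062, 0.2116]
tool_rot: [0.016, 1.0, -0.0, 0.016]
ft_force: [0.8, -0.1, -0.1]
grip_width: 0.0515
grasp_force: 0.0
```

```bash
python3 - <<'E'
from h import *
go(.62,.0096,.2,np.pi-.0317)
E
```

```text
t=39.0 pos [0.5184 0.1062 0.2116] yaw 3.11 z [ 0.032 -0.002 -0.999] j [ 0.21  0.3  -0.03  1.21 -0.01  0.24] w 0.0515
 units after turn [-5.21 -4.66  0.75] turn 0.0002
```

apply_moves:
  commands:
    - [-1,-0.9,0,0]
    - [-1,-0.9,0,0]
    - [-1,-0.9,0,0]
    - [-1,-0.9,0,0]
    - [-1,-0.9,0,0]

```text
clock: 39.45
eef_pos: [0.6135, 0.0114, 0.2089]
tool_rot: [0.016, 1.0, -0.002, 0.012]
ft_force: [0.4, -0.0, 0.6]
grip_width: 0.0509
grasp_force: 0.0
```

```bash
python3 - <<'E'
from h import *
go(.662,.0096,.16,np.pi-.0317)
c=cam('wrist','w6.png');np.savez('w6.npz',**c)
E
```

```text
t=39.5 pos [0.6135 0.0114 0.2089] yaw 3.11 z [ 0.023 -0.004 -1.   ] j [ 0.02  0.47  0.22  1.3  -0.    0.05] w 0.0509
 units after turn [-2.37 -0.01  2.5 ] turn 0.0003
```

View pics/w6.png

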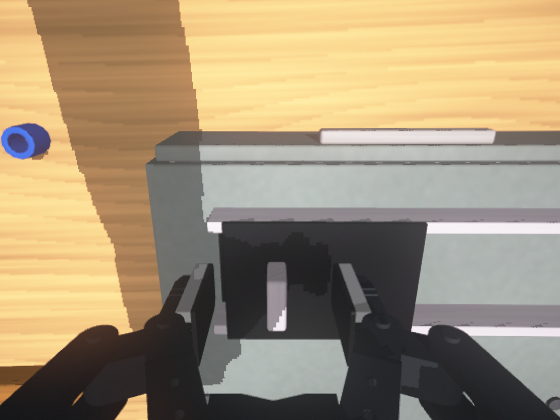

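The view shows the drawer flush, with the fin top at about u=277 from v=262 to 331. The plate corners are (220,222) and (427,222).

```bash
python3 - <<'E'
from h import *
c=dict(np.load('w6.npz'));p=[.71,.1012,-.0317]
def inv(w):
    k,s=np.cos(p[2]),np.sin(p[2]);d=w[:2]-p[:2];return np.round([k*d[0]+s*d[1],-s*d[0]+k*d[1]],4)
for u,z in [((278,331),.142),((277,262),.142),((277,262),.117),((220,222),.117),((427,222),.117),((424,339),.117),((222,228),.113),((322,143),.064),((494,143),.064),((150,163),.085)]:
    w=world(c,*u,z);print(u,np.round(w,4),inv(w))
E
```

```text
(278, 331) [0.6796 0.0139 0.142 ] [-0.0277 -0.0882]
(277, 262) [0.6313 0.0146 0.142 ] [-0.0759 -0.089 ]
(277, 262) [0.6452 0.0145 0.117 ] [-0.062  -0.0887]
(220, 222) [ 0.6158 -0.0205  0.117 ] [-0.0903 -0.1246]
(427, 222) [0.6197 0.1088 0.117 ] [-0.0905  0.0048]
(424, 339) [0.7094 0.1166 0.117 ] [-0.0011  0.0153]
(222, 228) [ 0.6216 -0.0203  0.113 ] [-0.0845 -0.1242]
(322, 143) [0.5779 0.0495 0.064 ] [-0.1304 -0.0559]
(494, 143) [0.5821 0.173  0.064 ] [-0.1301  0.0677]
(150, 163) [ 0.5841 -0.0701  0.085 ] [-0.1204 -0.1752]
```

apply_moves:
  commands:
    - [-0.8,0.05,0,0]
    - [-0.8,0.04,0,0]
    - [-0.85,0.04,0,0]
    - [0,0,1,0]
    - [0,0,1,0]

```text
clock: 39.92
eef_pos: [0.6647, 0.0132, 0.1706]
tool_rot: [0.016, 1.0, -0.002, 0.014]
ft_force: [-0.5, 0.6, -0.9]
grip_width: 0.0513
grasp_force: 0.0
```

apply_moves:
  commands:
    - [0,0,0.7,0]
    - [0,0,0.35,0]
    - [0,0,0,0]
    - [0,0,0,0]
    - [0,0,0,0]

```text
clock: 40.33
eef_pos: [0.6633, 0.0131, 0.1505]
tool_rot: [0.016, 1.0, -0.002, 0.012]
ft_force: [-0.1, 0.9, 0.7]
grip_width: 0.0511
grasp_force: 0.0
```

```bash
python3 - <<'E'
from h import *
go(.6625,.014,.147,np.pi-.0317)
E
```

```text
t=40.3 pos [0.6633 0.0131 0.1505] yaw 3.11 z [ 0.024 -0.004 -1.   ] j [ 0.02  0.6   0.29  1.23 -0.    0.05] w 0.0511
 units after turn [0.05 0.04 0.18] turn 0.0001
```

apply_moves:
  commands:
    - [0,0,0.15,0]
    - [0,0,0,0]
    - [0,0,0,0]
    - [0,0,0,0]
    - [0,0,0,0]
  claw: 1

```text
clock: 40.75
eef_pos: [0.6628, 0.0129, 0.1471]
tool_rot: [0.016, 1.0, -0.002, 0.011]
ft_force: [0.2, -0.1, 2.7]
grip_width: 0.0104
grasp_force: 61.7
```

apply_moves:
  commands:
    - [0,0,0,0]
    - [0,0,0,0]
    - [0,0.5,0,0]
    - [0,0.7,0,0]
    - [0,0.7,0,0]

```text
clock: 41.17
eef_pos: [0.664, 0.0508, 0.147]
tool_rot: [0.017, 1.0, -0.002, 0.011]
ft_force: [-1.3, -2.3, 5.0]
grip_width: 0.0107
grasp_force: 62.1
```

apply_moves:
  commands:
    - [0,0.7,0,0]
    - [0,0.7,0,0]
    - [0,0.7,0,0]
    - [0,0.7,0,0]
    - [0,0.7,0,0]

```text
clock: 41.58
eef_pos: [0.6663, 0.1217, 0.147]
tool_rot: [0.016, 1.0, -0.002, 0.012]
ft_force: [-1.3, -1.7, 6.3]
grip_width: 0.0104
grasp_force: 62.1
```

apply_moves:
  commands:
    - [0,0.7,0,0]
    - [0,0.6,0,0]
    - [0,0.4,0,0]
    - [0,0,0,0]
    - [0,0,0,0]

```text
clock: 42.0
eef_pos: [0.6674, 0.1568, 0.147]
tool_rot: [0.015, 1.0, -0.001, 0.012]
ft_force: [-1.2, 1.6, 6.5]
grip_width: 0.0103
grasp_force: 62.1
```

```bash
python3 - <<'E'
from h import *
st();go(.667,.163,.15,np.pi-.0317)
E
```

```text
42.0 [0.6674 0.1568 0.147 ] [[-0.999, 0.03, 0.024], [0.03, 1.0, -0.002], [-0.024, -0.001, -1.0]] [ 0.234  0.652  0.365  1.262 -0.008  0.264] 0.010339876091009456 [-1.21131779  1.59129189  6.52120487]
t=42.0 pos [0.6674 0.1568 0.147 ] yaw 3.111 z [ 0.024 -0.002 -1.   ] j [ 0.23  0.65  0.37  1.26 -0.01  0.26] w 0.0103
 units after turn [ 0.03  0.31 -0.15] turn 0.0012
```

apply_moves:
  commands:
    - [0,0.2,0,0]
    - [0,0.2,0,0]
    - [0,0.1,0,0]
    - [0,0,0,0]
    - [0,0,0,0]

```text
clock: 42.42
eef_pos: [0.6674, 0.1574, 0.1471]
tool_rot: [0.019, 1.0, -0.009, 0.011]
ft_force: [-4.2, -20.2, 9.3]
grip_width: 0.0105
grasp_force: 62.8
```

apply_moves:
  commands:
    - [0,0.1,0,0]
    - [0,0.1,0,0]
    - [0,0,0,0]
    - [0,0,0,0]
    - [0,0,0,0]

```text
clock: 42.83
eef_pos: [0.6674, 0.1576, 0.1471]
tool_rot: [0.02, 1.0, -0.012, 0.011]
ft_force: [-3.7, -27.3, 11.1]
grip_width: 0.0105
grasp_force: 63.2
```

apply_moves:
  commands:
    - [0,-0.3,0,0]
    - [0,-0.3,0,0]
    - [0,0,0,0]
    - [0,0,0,0]
    - [0,0,0,0]
  claw: 0.4

```text
clock: 43.25
eef_pos: [0.6669, 0.1581, 0.1454]
tool_rot: [0.015, 1.0, -0.002, 0.011]
ft_force: [-0.0, 0.2, 1.3]
grip_width: 0.0511
grasp_force: 0.0
```

apply_moves:
  commands:
    - [0,0,-1,0]
    - [0,0,-1,0]
    - [0,0,-1,0]
    - [0,-1,-0.5,0]
    - [0.6,-1,0,0]

```text
clock: 43.67
eef_pos: [0.6551, 0.1199, 0.2186]
tool_rot: [0.014, 1.0, -0.001, 0.015]
ft_force: [0.7, -0.8, -0.3]
grip_width: 0.051
grasp_force: 0.0
```

apply_moves:
  commands:
    - [0.6,-1,0,0]
    - [0.6,-1,0,0]
    - [0.6,-1,0,0]
    - [0,-0.6,0,0]
    - [0,0,0,0]

```text
clock: 44.08
eef_pos: [0.6139, 0.0455, 0.2154]
tool_rot: [0.017, 1.0, -0.002, 0.011]
ft_force: [0.2, 0.3, -0.2]
grip_width: 0.0512
grasp_force: 0.0
```

```bash
python3 - <<'E'
from h import *
go(.662,0,.2,np.pi-.0317)
c=cam('wrist','w7.png');np.savez('w7.npz',**c)
E
```

```text
t=44.1 pos [0.6139 0.0455 0.2154] yaw 3.108 z [ 0.022 -0.004 -1.   ] j [ 0.08  0.47  0.24  1.32 -0.01  0.11] w 0.0512
 units after turn [-2.46 -2.19  0.83] turn -0.0016
```

View pics/w7.png

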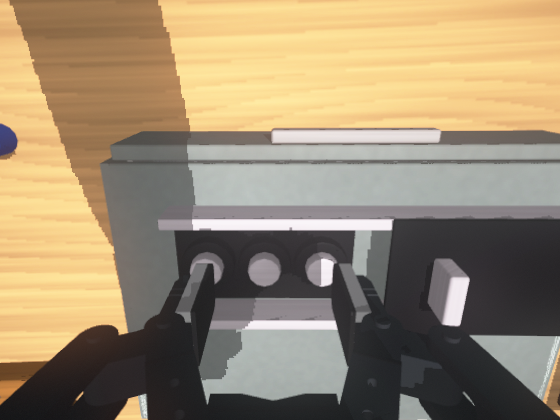

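The keys are bare, with tops at (207,269), (265,270) and (322,269). Image left is -y, so (207,269) is the right key. The cover edge is at u=392.

```bash
python3 - <<'E'
from h import *
c=dict(np.load('w7.npz'))
k=[world(c,*u,.107) for u in [(207,269),(265,270),(322,269)]];print(np.round(k,4))
print('cover edge',world(c,392,230,.117))
r=k[0];go(r[0],r[1],.17,np.pi-.0317)
E
```

```text
[[ 0.6586 -0.0016  0.107 ]
 [ 0.6607  0.0395  0.107 ]
 [ 0.6612  0.08    0.107 ]]
cover edge [0.62790268 0.12370723 0.117     ]
t=44.1 pos [0.6145 0.0467 0.2154] yaw 3.109 z [ 0.023 -0.003 -1.   ] j [ 0.08  0.47  0.24  1.32 -0.    0.11] w 0.0513
 units after turn [-2.22 -2.34  2.33] turn -0.0008
```

apply_moves:
  commands:
    - [-0.78,-0.78,0,0]
    - [-0.78,-0.78,0,0]
    - [-0.76,-0.78,0,0]
    - [0,0,1,0]
    - [0,0,1,0]
  claw: 1

```text
clock: 44.55
eef_pos: [0.663, -0.0009, 0.1768]
tool_rot: [0.016, 1.0, -0.001, 0.013]
ft_force: [-0.2, -0.2, -0.7]
grip_width: 0.0003
grasp_force: 0.0
```

apply_moves:
  commands:
    - [0,0,0.5,0]
    - [0,0,0.3,0]
    - [0,0,0,0]
    - [0,0,0,0]
    - [0,0,0,0]

```text
clock: 44.97
eef_pos: [0.661, -0.0011, 0.1616]
tool_rot: [0.015, 1.0, -0.002, 0.012]
ft_force: [-0.8, 0.3, -0.1]
grip_width: 0.0001
grasp_force: 0.0
```

```bash
python3 - <<'E'
from h import *
go(.661,-.001,.131,np.pi-.0317)
E
```

```text
t=45.0 pos [ 0.661  -0.0011  0.1616] yaw 3.111 z [ 0.024 -0.004 -1.   ] j [-0.    0.59  0.3   1.25 -0.    0.03] w 0.0001
 units after turn [0.03 0.01 1.53] turn 0.0008
```

apply_moves:
  commands:
    - [0,0,0.7,0]
    - [0,0,0.5,0]
    - [0,0,0.25,0]
    - [0,0,0,0]
    - [0,0,0,0]

```text
clock: 45.38
eef_pos: [0.6606, -0.0018, 0.1312]
tool_rot: [0.016, 1.0, -0.002, 0.011]
ft_force: [0.1, 0.3, 0.3]
grip_width: -0.0
grasp_force: 0.0
```

apply_moves:
  commands:
    - [0,0,0.2,0]
    - [0,0,0.2,0]
    - [0,0,0,0]
    - [0,0,0,0]
    - [0,0,0,0]

```text
clock: 45.8
eef_pos: [0.6617, -0.0018, 0.1243]
tool_rot: [0.016, 1.0, -0.002, 0.012]
ft_force: [0.8, 0.1, 4.0]
grip_width: 0.0002
grasp_force: 2.1
```

Contact, and the key is partly down at 4 N. I'll press further to the stop.

apply_moves:
  commands:
    - [0,0,0.15,0]
    - [0,0,0.1,0]
    - [0,0,0,0]
    - [0,0,0,0]
    - [0,0,0,0]

```text
clock: 46.22
eef_pos: [0.6618, -0.0018, 0.1229]
tool_rot: [0.016, 1.0, -0.002, 0.013]
ft_force: [-6.5, -0.0, 19.3]
grip_width: 0.0
grasp_force: 9.6
```

Bottomed out at TCP z 0.1229, as expected. Next is the left key.

apply_moves:
  commands:
    - [0,0,-1,0]
    - [0,0,-0.7,0]
    - [0,0,0,0]
    - [0,0.8,0,0]
    - [0,0.8,0,0]

```text
clock: 46.63
eef_pos: [0.6606, 0.0304, 0.1507]
tool_rot: [0.017, 1.0, -0.002, 0.01]
ft_force: [1.1, -0.1, 0.4]
grip_width: 0.0001
grasp_force: 0.0
```

apply_moves:
  commands:
    - [0,0.8,0,0]
    - [0,0.8,0,0]
    - [0,0.85,0,0]
    - [0,0,0,0]
    - [0,0,0,0]

```text
clock: 47.05
eef_pos: [0.6624, 0.0816, 0.151]
tool_rot: [0.014, 1.0, -0.002, 0.01]
ft_force: [0.4, -0.3, 0.1]
grip_width: -0.0002
grasp_force: 0.0
```

```bash
python3 - <<'E'
from h import *
go(.663,.081,.131,np.pi-.0317)
E
```

```text
t=47.0 pos [0.6624 0.0816 0.151 ] yaw 3.113 z [ 0.02  -0.004 -1.   ] j [ 0.13  0.61  0.31  1.25 -0.01  0.15] w -0.0002
 units after turn [-0.01 -0.02  1.  ] turn 0.0033
```

apply_moves:
  commands:
    - [0,0,0.6,0]
    - [0,0,0.4,0]
    - [0,0,0.2,0]
    - [0,0,0.2,0]
    - [0,0,0.2,0]

```text
clock: 47.47
eef_pos: [0.6629, 0.0789, 0.1227]
tool_rot: [0.016, 1.0, -0.001, 0.011]
ft_force: [-13.5, 0.7, 30.0]
grip_width: 0.0001
grasp_force: 15.1
```

apply_moves:
  commands:
    - [0,0,0.05,0]
    - [0,0,0,0]
    - [0,0,0,0]
    - [0,0,0,0]
    - [0,0,0,0]

```text
clock: 47.88
eef_pos: [0.6628, 0.0789, 0.1229]
tool_rot: [0.016, 1.0, -0.001, 0.011]
ft_force: [-8.9, -0.3, 16.8]
grip_width: -0.0
grasp_force: 8.6
```

Left is down. Now the middle.

apply_moves:
  commands:
    - [0,0,-1,0]
    - [0,0,-0.6,0]
    - [0,0,0,0]
    - [0,-0.65,0,0]
    - [0,-0.65,0,0]

```text
clock: 48.3
eef_pos: [0.6615, 0.0525, 0.1499]
tool_rot: [0.015, 1.0, -0.002, 0.01]
ft_force: [-0.7, -0.2, 0.1]
grip_width: -0.0
grasp_force: 0.0
```

apply_moves:
  commands:
    - [0,-0.65,0,0]
    - [0,0,0,0]
    - [0,0,0,0]
    - [0,0,0,0]
    - [0,0,0,0]

```text
clock: 48.72
eef_pos: [0.6616, 0.0404, 0.1507]
tool_rot: [0.016, 1.0, -0.002, 0.011]
ft_force: [-0.2, -0.2, 0.2]
grip_width: 0.0002
grasp_force: 0.0
```

```bash
python3 - <<'E'
from h import *
go(.662,.040,.131,np.pi-.0317)
E
```

```text
t=48.7 pos [0.6616 0.0404 0.1507] yaw 3.11 z [ 0.021 -0.004 -1.   ] j [ 0.06  0.6   0.29  1.24 -0.    0.09] w 0.0002
 units after turn [ 0.   -0.01  0.99] turn 0.0
```

apply_moves:
  commands:
    - [0,0,0.6,0]
    - [0,0,0.4,0]
    - [0,0,0.2,0]
    - [0,0,0.2,0]
    - [0,0,0.2,0]

```text
clock: 49.13
eef_pos: [0.662, 0.0408, 0.1225]
tool_rot: [0.015, 1.0, -0.001, 0.011]
ft_force: [-14.1, 0.8, 34.4]
grip_width: -0.0001
grasp_force: 17.0
```

apply_moves:
  commands:
    - [0,0,0.05,0]
    - [0,0,0,0]
    - [0,0,0,0]
    - [0,0,0,0]
    - [0,0,0,0]

```text
clock: 49.55
eef_pos: [0.6619, 0.0408, 0.1228]
tool_rot: [0.015, 1.0, -0.001, 0.012]
ft_force: [-9.7, 1.0, 20.0]
grip_width: 0.0002
grasp_force: 10.0
```

apply_moves:
  commands:
    - [0,0,-1,0]
    - [0,0,-0.6,0]
    - [0,0,0,0]
    - [0,-0.7,0,0]
    - [0,-0.7,0,0]

```text
clock: 49.97
eef_pos: [0.6603, 0.0121, 0.1491]
tool_rot: [0.015, 1.0, -0.002, 0.01]
ft_force: [-0.0, 0.1, -0.4]
grip_width: 0.0
grasp_force: 0.0
```

apply_moves:
  commands:
    - [0,-0.7,0,0]
    - [0,0,0,0]
    - [0,0,0,0]
    - [0,0,0,0]
    - [0,0,0,0]

```text
clock: 50.38
eef_pos: [0.6602, -0.0017, 0.1498]
tool_rot: [0.016, 1.0, -0.002, 0.011]
ft_force: [-0.7, -0.5, -0.3]
grip_width: 0.0001
grasp_force: 0.0
```

```bash
python3 - <<'E'
from h import *
go(.661,-.001,.131,np.pi-.0317)
E
```

```text
t=50.4 pos [ 0.6602 -0.0017  0.1498] yaw 3.11 z [ 0.021 -0.004 -1.   ] j [-0.    0.6   0.28  1.23 -0.    0.03] w 0.0001
 units after turn [-0.02  0.04  0.94] turn -0.0
```

apply_moves:
  commands:
    - [0,0,0.55,0]
    - [0,0,0.4,0]
    - [0,0,0.2,0]
    - [0,0,0.2,0]
    - [0,0,0.2,0]

```text
clock: 50.8
eef_pos: [0.6606, -0.0012, 0.1225]
tool_rot: [0.016, 1.0, -0.001, 0.011]
ft_force: [-13.6, 1.6, 34.9]
grip_width: 0.0002
grasp_force: 17.9
```

apply_moves:
  commands:
    - [0,0,0.05,0]
    - [0,0,0,0]
    - [0,0,0,0]
    - [0,0,0,0]
    - [0,0,0,0]

```text
clock: 51.22
eef_pos: [0.6605, -0.0013, 0.1228]
tool_rot: [0.016, 1.0, -0.001, 0.012]
ft_force: [-8.5, 0.3, 21.0]
grip_width: 0.0002
grasp_force: 10.6
```

apply_moves:
  commands:
    - [0,0,-1,0]
    - [0,0,-1,0]
    - [0,0,-1,0]
    - [0,0,-0.8,0]
    - [0,0,0,0]

```text
clock: 51.63
eef_pos: [0.6613, -0.0013, 0.1982]
tool_rot: [0.016, 1.0, -0.002, 0.014]
ft_force: [0.7, 0.2, 1.0]
grip_width: 0.0001
grasp_force: 0.0
```

apply_moves:
  commands:
    - [0,1,0,0]
    - [0,1,0,0]
    - [0,1,0,0]
    - [0,1,0,0]
    - [0,1,0,0]
  claw: 0.4

```text
clock: 52.05
eef_pos: [0.6619, 0.0993, 0.1919]
tool_rot: [0.016, 1.0, -0.002, 0.01]
ft_force: [-0.3, 0.2, -0.2]
grip_width: 0.0514
grasp_force: 0.0
```

apply_moves:
  commands:
    - [0,1,0,0]
    - [0,1,0,0]
    - [0,1,0,0]
    - [0,0,0,0]
    - [0,0,0,0]

```text
clock: 52.47
eef_pos: [0.6637, 0.1596, 0.1917]
tool_rot: [0.015, 1.0, -0.002, 0.01]
ft_force: [-0.1, 0.5, -0.1]
grip_width: 0.0512
grasp_force: 0.0
```

```bash
python3 - <<'E'
from h import *
go(.667,.1578,.147,np.pi-.0317)
E
```

```text
t=52.5 pos [0.6637 0.1596 0.1917] yaw 3.112 z [ 0.019 -0.005 -1.   ] j [ 0.24  0.63  0.44  1.37 -0.01  0.27] w 0.0512
 units after turn [-0.12 -0.08  2.24] turn 0.0023
```

apply_moves:
  commands:
    - [-0.1,0,0.9,0]
    - [0,0,0.8,0]
    - [0,0,0.5,0]
    - [0,0,0,0]
    - [0,0,0,0]

```text
clock: 52.88
eef_pos: [0.6668, 0.1572, 0.1486]
tool_rot: [0.016, 1.0, -0.002, 0.01]
ft_force: [0.7, -0.1, 0.9]
grip_width: 0.0512
grasp_force: 0.0
```

apply_moves:
  commands:
    - [0,0,0,0]
    - [0,0,0,0]
    - [0,0,0,0]
    - [0,0,0,0]
    - [0,0,0,0]
  claw: 1

```text
clock: 53.3
eef_pos: [0.6681, 0.157, 0.1513]
tool_rot: [0.016, 1.0, -0.003, 0.012]
ft_force: [-1.0, -4.8, 4.4]
grip_width: 0.0103
grasp_force: 61.4
```

apply_moves:
  commands:
    - [0,0,0,0]
    - [0,-0.4,0,0]
    - [0,-0.7,0,0]
    - [0,-0.7,0,0]
    - [0,-0.7,0,0]

```text
clock: 53.72
eef_pos: [0.6665, 0.1092, 0.1513]
tool_rot: [0.015, 1.0, -0.0, 0.012]
ft_force: [-0.7, 2.5, 5.1]
grip_width: 0.0104
grasp_force: 61.5
```

apply_moves:
  commands:
    - [0,-0.7,0,0]
    - [0,-0.7,0,0]
    - [0,-0.7,0,0]
    - [0,-0.7,0,0]
    - [0,-0.7,0,0]

```text
clock: 54.13
eef_pos: [0.6643, 0.0384, 0.1513]
tool_rot: [0.015, 1.0, -0.001, 0.012]
ft_force: [0.6, 1.8, 5.7]
grip_width: 0.0104
grasp_force: 61.5
```

apply_moves:
  commands:
    - [0,-0.6,0,0]
    - [0,-0.4,0,0]
    - [0,0,0,0]
    - [0,0,0,0]
    - [0,0,0,0]

```text
clock: 54.55
eef_pos: [0.6636, 0.017, 0.1513]
tool_rot: [0.016, 1.0, -0.002, 0.012]
ft_force: [-0.2, -0.8, 5.0]
grip_width: 0.0103
grasp_force: 61.6
```

apply_moves:
  commands:
    - [0,-0.2,0,0]
    - [0,-0.2,0,0]
    - [0,-0.1,0,0]
    - [0,0,0,0]
    - [0,0,0,0]

```text
clock: 54.97
eef_pos: [0.6633, 0.0079, 0.1513]
tool_rot: [0.016, 1.0, -0.001, 0.012]
ft_force: [0.1, -0.3, 5.5]
grip_width: 0.0106
grasp_force: 61.6
```

apply_moves:
  commands:
    - [0,-0.15,0,0]
    - [0,-0.15,0,0]
    - [0,-0.1,0,0]
    - [0,0,0,0]
    - [0,0,0,0]

```text
clock: 55.38
eef_pos: [0.6632, 0.0065, 0.1513]
tool_rot: [0.014, 1.0, 0.004, 0.012]
ft_force: [1.0, 14.8, 5.3]
grip_width: 0.0102
grasp_force: 61.5
```

apply_moves:
  commands:
    - [0,-0.1,0,0]
    - [0,0,0,0]
    - [0,0,0,0]
    - [0,0,0,0]
    - [0,0,0,0]

```text
clock: 55.8
eef_pos: [0.6633, 0.0064, 0.1513]
tool_rot: [0.013, 1.0, 0.006, 0.012]
ft_force: [-0.6, 19.5, 3.9]
grip_width: 0.0101
grasp_force: 61.5
```

Against the shut stop. I'll ease the load off, release, lift and back away for a last look.

apply_moves:
  commands:
    - [0,0.3,0,0]
    - [0,0,0,0]
    - [0,0,0,0]
    - [0,0,0,0]
    - [0,0,0,0]

```text
clock: 56.22
eef_pos: [0.6633, 0.0068, 0.1513]
tool_rot: [0.015, 1.0, 0.001, 0.012]
ft_force: [-0.4, 5.8, 5.3]
grip_width: 0.0101
grasp_force: 61.6
```

apply_moves:
  commands:
    - [0,0,0,0]
    - [0,0,0,0]
    - [0,0,0,0]
    - [0,0,0,0]
    - [0,0,0,0]
  claw: 0.4

```text
clock: 56.63
eef_pos: [0.6623, 0.0038, 0.1498]
tool_rot: [0.016, 1.0, -0.002, 0.01]
ft_force: [0.3, 0.4, 0.3]
grip_width: 0.0513
grasp_force: 0.0
```

apply_moves:
  commands:
    - [0,0,-1,0]
    - [0,0,-1,0]
    - [0,0,-1,0]
    - [0.8,0,0,0]
    - [1,0,0,0]

```text
clock: 57.05
eef_pos: [0.627, 0.0052, 0.211]
tool_rot: [0.016, 1.0, -0.002, 0.013]
ft_force: [0.2, 0.5, -0.9]
grip_width: 0.051
grasp_force: 0.0
```

apply_moves:
  commands:
    - [1,0,0,0]
    - [1,0,0,0]
    - [0.8,0,0,0]
    - [0,0,0,0]
    - [0,0,0,0]

```text
clock: 57.47
eef_pos: [0.5691, 0.0072, 0.2087]
tool_rot: [0.016, 1.0, -0.002, 0.011]
ft_force: [0.3, 0.1, -0.1]
grip_width: 0.0511
grasp_force: 0.0
```

```bash
python3 - <<'E'
from h import *
go(.56,.0064,.2)
a=cam('wrist');b=cam('side')['image'];np.savez('w8.npz',**a)
cv2.imwrite('pics/m3.png',np.hstack([a['image'][:,:,:],b[100:380,200:440]] if 0 else [cv2.resize(a['image'],(440,330)),cv2.resize(b[120:370,200:440],(317,330))]))
E
```

```text
t=57.5 pos [0.5691 0.0072 0.2087] yaw 3.11 z [ 0.022 -0.004 -1.   ] j [ 0.01  0.38  0.09  1.25 -0.    0.05] w 0.0511
 units after turn [ 0.46 -0.05  0.42] turn 0.0
```

View pics/m3.png

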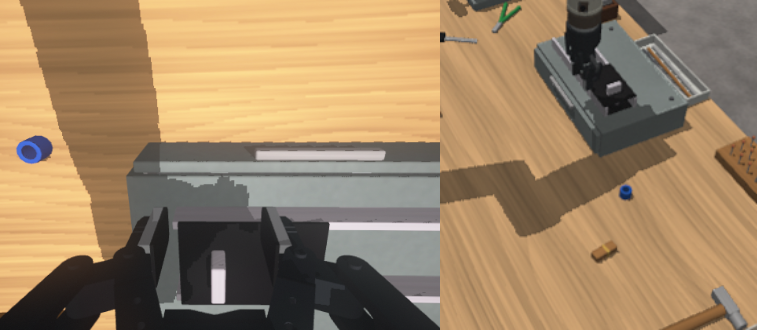

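```bash
python3 - <<'E'
from h import *
c=dict(np.load('w8.npz'));p=[.71,.1012,-.0317]
def inv(w):
    k,s=np.cos(p[2]),np.sin(p[2]);d=w[:2]-p[:2];return np.round([k*d[0]+s*d[1],-s*d[0]+k*d[1]],4)
for n,u,z in [('pull',(407,190),.076),('panel far top edge',(250,202),.078),('safe edge',(250,221),.085),('plate R',(229,283),.117),('plate L',(418,283),.117)]:
    print(n,inv(world(c,u[0],u[1],z)))
E
```

```text
pull [-0.1428 -0.0003]
panel far top edge [-0.1343 -0.1139]
safe edge [-0.1222 -0.1137]
plate R [-0.0907 -0.1265]
plate L [-0.091  -0.0007]
```

```bash
python3 -c "
from workcell import bot
print(bot.job_done())"
```

```text
the job is handed in; nothing more can be done
None
```

I put the ring box, silver bar and tin in the drawer, pushed it home, opened the cover, pressed right, left, middle, right to the stop, and shut the cover; the job is handed in, but no verdict came back.

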